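Bolt down the censer stand for the procession

ROBOT

A 7-joint arm with a two-finger parallel gripper is mounted at the origin on the work surface. World frame = base frame: x ahead of the robot, y to its left, z up, the work surface at z = 0. Lengths are in m, angles in degrees, forces in N, time in s.
With the tool pointing down it reaches from about 0.425 to 0.875 m from the base axis. Payload 4.7 kg.
Tool frame: the origin (TCP) lies midway between the tips of the shut fingers; the grasp point (between the pads) lies 19 mm behind it; z points along the fingers, x is the direction in which the jaws open and shut, and the axes are right-handed (so a half turn about z gives the same grasp; the last joint's range is limited). The gripper opens to 87 mm and grips with 3 to 60 N. Pads are 19 mm wide; open, the fingers measure 117 mm over their backs; the gripper's body (75 mm by 190 mm) begins 51 mm behind the grasp point.
Start: joints at [-71.442, 18.392, -4.016, 83.108, 1.295, 78.541, -3.26], TCP at [0.198, 0.619, 0.223] pointing down, gripper open.
Joint ranges: [-163.93, 163.93], [-17.29, 119.83], [-79.2, 71.16], [3.27, 140.29], [-89.18, 269.18], [5.43, 117.66], [-154.24, 154.24]. Speed limits (degrees/s): [147.25, 147.25, 180, 180, 180, 180, 180].

INTERFACE

Orientations are given as [roll, pitch, yaw] about the fixed x, y, z axes, in that order (R = Rz(yaw) Ry(pitch) Rx(roll)).
In Python, from cell import env gives the robot as it stands.
- The arm moves only by the tool carry_out, never from a script. Its argument "plan" is a list of rows, each an object with "grip": the closure, from 0 (fully open) to 1 (shut); "dp": the shift along the tool's x, y, z in m, a list of three; "rotation": the turn, a rotation vector about the tool's x, y, z in degrees, a list of three. In form: [{"grip": grip, "dp": [dx, dy, dz], "rotation": [wx, wy, wz]}, ...]. A call has 1 to 8 rows; each row shifts and turns the pose as measured when the row begins, along the tool's axes as they then stand; what a row does not reach is not made up. A row lasts 1/12 s, in which the tool goes at most 41.7 mm and 7.16 degrees, less where a joint would pass 70% of its speed; a pose out of reach is approached as far as the arm can. A call is refused whole if a number of a shift passes 0.0417 or a number of a turn 7.16, either way. A call with a gripper value outside its range is refused whole. The fingers move at their own pace and stop on an object; "force" is the grip in N (left out, the last holds). Time passes only in rows, so rows that do not move let the fingers close. It gives the time, the measured TCP pose, the force and the opening at its end, in the units of the state.
- env.get_obs(): the state, without advancing time (a new reading comes with each control period).
- env.read_camera(name): name is "scene" or "top"; returns the picture (400x640x3 uint8, red, green, blue); there is no depth.
- env.camera_params(name): a dict with "fx", "fy", "cx", "cy" (pixels), "R" (3x3) and "t" (3): a world point X has camera coordinates R X + t. Camera axes: x right, y down, z forward; pixel columns grow to the right and rows downward; lengths in m; the calibration is good to about 2 mm. A picture is of the moment at which its call begins. camera_params takes no time and is no camera call.
- env.sign_off(): hands the job in, once; it reports no verdict.
The state is a dict: "time_s": time; "qpos": joint angles; "joint_velocities": joint speeds; "effort": joint torques, N m; "tool_pos": TCP position; "tool_rot": TCP orientation; "force": force on the tool from outside, world axes, zero at the start; "wrist_torque": the same for the moment, N m; "grip_width": finger opening in m.
Only numpy, scipy, OpenCV 4.12 (cv2) and the standard library are available. Lean on these libraries where they do the work, as an engineer would, in place of code of your own. Each camera call takes 0.05 s, during which the arm holds its last target. There are 200 camera calls.

TASK

The censer's stand has to be bolted to the carrying table: set the loose wing nut square on the threaded rod that stands up through the hold-down bar and, letting it rest only lightly on the thread, turn it backward (anticlockwise from above) until you feel it drop over the thread start. Then turn it forward and run it down until it is hand-tight on the bar, firm but not forced, and let go, leaving the other things on the table where they are.

Things in the scene. Friction and masses are not known exactly. Their poses are not given: they have to be found in the camera images.
- nut: Loose dark cast wing nut, about 0.4 kg, starts underside down on the table. Origin: centre of its underside; z up along its bore, x along the two wings. Flange 54 mm across, 6 mm thick; hexagon hub 42 mm across flats (two flats face +y and -y), z 6 to 36 mm; wings 10 mm thick, z 12 to 38 mm, out to x = 67 mm either side. Bore 34 mm; its inner thread (24.6 mm inside) begins at z = 7 mm.
- seat (a point): Point on the rod's axis at the bar's upper face: where the nut's underside centre ends. z up. Right-hand two-start thread, 31 mm over the ribs, 16 mm rise a turn, its two blunt upper ends opposite each other 23 mm above this point, their direction not given; above them a plain 22 mm tip, tapering, to 36 mm. A nut resting on the thread has its underside 8 to 16 mm up: turned backward it climbs to 16, then drops 8 mm.
- bar: Bright flat steel hold-down bar, 50 x 215 x 10 mm, fixed and level, upper face 44 mm above the table. Origin: centre of its underside, 37.5 mm along its y from the rod's axis; y along the bar towards the stand. Hand-tight: the nut pushes on it with some tens of N, at about 0.3 N m of turning moment; the run down from the drop takes half a turn.
- anchor: Fixed foot plate, threaded rod (dark steel, does not turn), wooden packing under the bar's heel and dark red lacquered stand with a bronze censer. Origin: on the table, on the rod's axis; z up, y along the bar towards the stand. Stand: centre 225 mm along y, floor frame 200 mm square, top 176 mm square at 91 mm height; censer on it up to 168 mm high.
- cup1: White teacup, 52 mm across, 42 mm high, towards the robot (bystander). Origin: its underside.
- cup2: White teacup, 52 mm across, 42 mm high, to the right (bystander). Origin: its underside.
- spanner: Steel spanner, 190 mm long, lying flat beyond the nut (bystander). Origin: its underside.
- washer: Flat steel washer, 52 mm across, 4 mm thick (bystander). Origin: its underside.
- matchbox: Small cardboard box, 55 x 36 x 16 mm, near the robot (bystander). Origin: its underside.
- candlestick: Brass candlestick, 88 mm across its foot, 130 mm high, to the right (bystander). Origin: its underside.
Not all that is in view belongs to the job. Of the things like the nut, leave any that is orange or purple; of the rest the smaller one is meant.

How it is judged (in metres and radians):
On the way, in this order (a step that is already met when the one before it is completed fails the run):
1. the nut, square on the rod and resting on its thread, has been turned back to the very end of the thread (z of nut in the frame of seat between 0.0152 and 0.017 m and contact force between nut and anchor above 0.5 N and horizontal distance between nut and seat below 0.003 m and angle between the z axis of nut and the z axis of seat, either way round below 0.1 rad), for 0.1 s.
2. the nut has dropped over the thread start, still square (z of nut in the frame of seat below 0.0095 m and horizontal distance between nut and seat below 0.003 m and angle between the z axis of nut and the z axis of seat, either way round below 0.1 rad), for 0.1 s.
At the end, for the whole second after the job is handed in: the nut stands square on the bar, its underside within 1 mm of the bar and 3 mm of the rod axis, tilted less than 0.05 rad, tight enough to press on the bar with more than 8 N, at rest and let go (z of nut in the frame of seat between -0.002 and 0.001 m and horizontal distance between nut and seat below 0.003 m and angle between the z axis of nut and the z axis of seat, either way round below 0.05 rad and contact force between nut and bar above 8 N and linear speed of nut below 0.01 m/s); the robot touches nothing.
It fails at once if the nut pressed on the thread with more than 60 N before it has run on (contact force between nut and anchor above 60 N and z of nut in the frame of seat above 0.004 m and horizontal distance between nut and seat below 0.02 m).
It fails at once if the nut overtightened: more than 150 N on the bar (contact force between nut and bar above 150 N).
It fails at once if a bystander disturbed (moved by more than 40 mm) (distance of any of cup1, cup2, spanner, washer, matchbox, candlestick from where it was at the start of the episode above 0.04 m).
It also fails if it takes over 72 s, if anything falls off the work surface, if the arm or the gripper's body presses on something with over 40 N, if the wrist force passes 120 N, or if a joint passes its speed limit or range.

## Working session

There is one attempt and no reset: what is moved stays moved. The work goes in short steps, Python scripts to look and compute and a tool call to move; the robot and the scene stay as the last step left them, time stands still between calls to the robot, and variables do not carry over. Pictures are saved under pics/ and viewed, about 8 in all and at most 12, crops included, and the job is handed in when it is done.

Besides the shell and the picture viewer there is one more tool, called after ">>>" by a JSON object that holds its "fn" and its "kwargs". carry_out: Moves the arm, as the interface text tells. Its arguments: {"type":"object","properties":{"plan":{"type":"array","items":{"type":"object","properties":{"grip":{"type":"number"},"dp":{"type":"array","items":{"type":"number"}},"rotation":{"type":"array","items":{"type":"number"}}}}},"force":{"type":"number"}},"required":["plan"]}

```bash
mkdir -p pics
python3 - <<'E'
from cell import env
import cv2
print(env.get_obs())
for n in("scene","top"):
    cv2.imwrite(f"pics/{n}0.png",env.read_camera(n)[:,:,::-1]); print(n,env.camera_params(n))
E
```

```text
{'time_s': 0.0, 'qpos': array([-71.44315502,  18.44028712,  -4.01554008,  83.17424076,
         1.2949115 ,  78.54143592,  -3.26025423]), 'joint_velocities': array([ 0.052552  , -0.02188638, -0.04175621,  0.06230773,  0.09733386,
       -0.06327078,  0.00647848]), 'effort': array([-6.80310677e-04, -4.91279054e+01, -4.04174645e-01, -3.12531424e+01,
       -6.38913014e-02,  4.36424604e-02,  1.69667960e-04]), 'tool_pos': array([0.19803001, 0.6185178 , 0.2214534 ]), 'tool_rot': array([1.79994341e+02, 1.10724994e-01, 7.22526209e+01]), 'force': array([-0.3440344 ,  0.56439718, -0.00147429]), 'wrist_torque': array([-0.01830483,  0.02830239, -0.0122744 ]), 'grip_width': 0.08696175877091619}
scene {'fx': 422.39901226326356, 'fy': 422.39901226326356, 'cx': 315.94117116675955, 'cy': 201.2350386161215, 'R': array([[-0.8637024 ,  0.50389809,  0.01024116],
       [ 0.433923  ,  0.75379133, -0.49346677],
       [-0.25637666, -0.42176456, -0.86970436]]), 't': array([ 0.55211586, -0.01100066,  1.04798085])}
top {'fx': 394.86047690609234, 'fy': 394.86047690609234, 'cx': 318.9242723624029, 'cy': 192.84634949678681, 'R': array([[-0.01209007, -0.99980675, -0.01550146],
       [-0.98995748,  0.01415175, -0.14065532],
       [ 0.14084751,  0.01364525, -0.98993726]]), 't': array([-0.22509448,  0.49710606,  0.87379998])}
```

View pics/scene0.png

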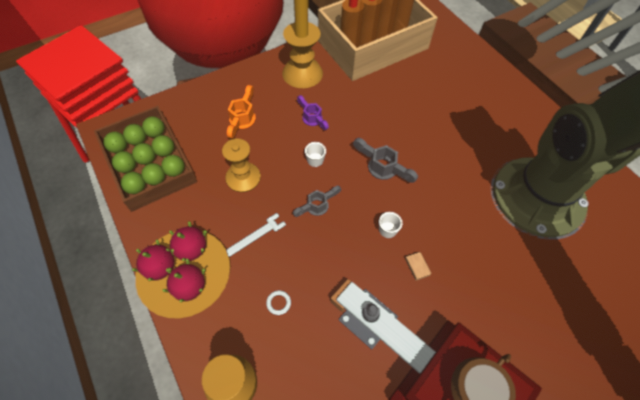

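View pics/top0.png

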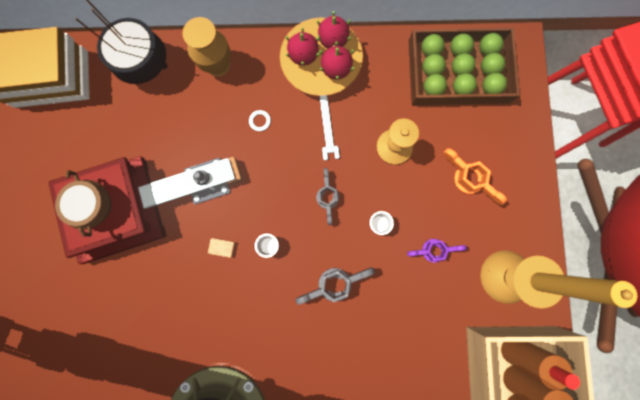

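The nut wanted is the smaller dark one at top (328,197) / scene (317,202); the rod is at top (201,178) / scene (371,311). The arm is out of view. I'll zoom in on both.

```bash
cat > h.py <<'E'
from cell import env
import numpy as np, cv2
def back(n,u,v,z):
    c=env.camera_params(n);R,t=np.array(c['R']),np.array(c['t'])
    o=-R.T@t;d=R.T@np.array([(u-c['cx'])/c['fx'],(v-c['cy'])/c['fy'],1]);return o+d*(z-o[2])/d[2]
def proj(n,X):
    c=env.camera_params(n);p=np.array(c['R'])@np.array(X)+np.array(c['t']);return np.array([c['fx']*p[0]/p[2]+c['cx'],c['fy']*p[1]/p[2]+c['cy']])
def crop(img,x,y,w,h,s): return cv2.resize(img[y:y+h,x:x+w],None,fx=s,fy=s,interpolation=cv2.INTER_CUBIC)
E
python3 - <<'E'
from h import *
t=cv2.imread('pics/top0.png');s=cv2.imread('pics/scene0.png')
a=np.hstack([crop(t,298,167,60,60,5),crop(s,287,172,60,60,5)])
b=np.hstack([crop(t,166,144,80,60,5)[:, :],crop(s,326,277,80,60,5)])
out=np.zeros((600,800,3),np.uint8);out[:300,:600]=a;out[300:,:]=b
cv2.imwrite('pics/z0.png',out)
for n,u,v,z in[('top',328,197,.036),('scene',317,202,.036),('top',201,178,.08),('scene',371,311,.08)]:print(n,back(n,u,v,z))
E
```

```text
top [ 0.48383334 -0.25230292  0.036     ]
scene [ 0.49440126 -0.24405768  0.036     ]
top [0.5241627  0.02679807 0.08      ]
scene [0.53942556 0.04021364 0.08      ]
```

View pics/z0.png

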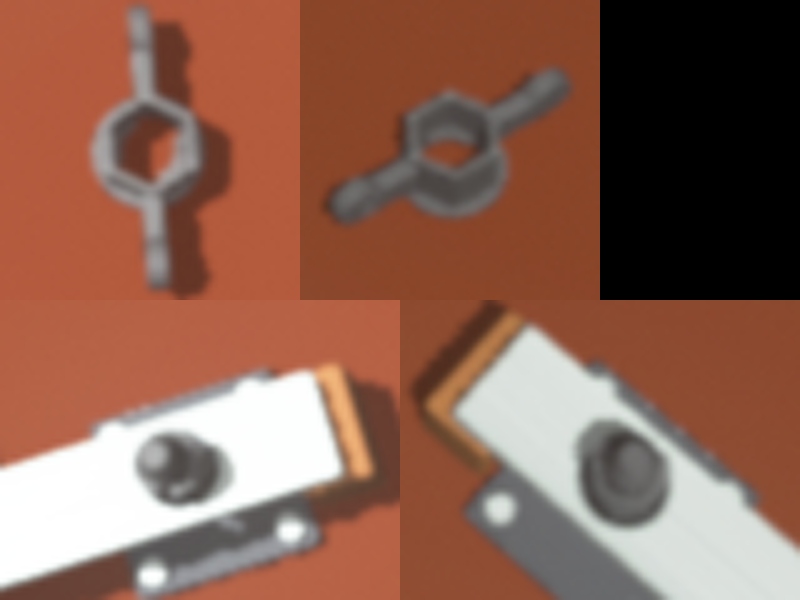

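```bash
cat >> h.py <<'E'
from scipy.optimize import least_squares
def tri(a,b):
    f=lambda X:np.r_[proj('top',X)-a,proj('scene',X)-b]
    r=least_squares(f,[.5,0,.05]);return r.x.round(4),r.fun.round(2)
E
python3 - <<'E'
from h import *
print('nut hub top',tri((328,196.4),(317.4,198.8)))
print('rod tip',tri((197,175.2),(372,309)))
A=back('top',326,169.4,.038);B=back('top',329.6,224,.038);print('wings top',A,B,np.degrees(np.arctan2(*(A-B)[1::-1])), (A+B)/2)
C=back('scene',287+50/5,172+200/5,.032);D=back('scene',287+258/5,172+82/5,.038);print('scene',C,D,np.degrees(np.arctan2(*(C-D)[1::-1])),(C+D)/2)
# bar direction from top image edges at z .044
P=back('top',166,144+168/5,.044);Q=back('top',166+310/5,144+70/5,.044);print('bar yaw dir',np.degrees(np.arctan2(*(P-Q)[1::-1])))
for z in(.075,.08):print(back('top',197,175.2,z),back('scene',372,309,z))
E
```

```text
nut hub top (array([ 0.4867, -0.2531,  0.0303]), array([ 0.29, -0.33,  0.44,  0.11]))
rod tip (array([0.5329, 0.0374, 0.0728]), array([ 0.39, -0.42,  0.5 ,  0.08]))
wings top [ 0.54777451 -0.24865998  0.038     ] [ 0.42200301 -0.25495542  0.038     ] 2.8655230935159093 [ 0.48488876 -0.2518077   0.038     ]
scene [ 0.54709457 -0.24613636  0.032     ] [ 0.43139245 -0.24955995  0.038     ] 1.694869848809824 [ 0.48924351 -0.24784815  0.035     ]
bar yaw dir 107.15228553109819
[0.53152594 0.03748328 0.075     ] [0.53423343 0.03712236 0.075     ]
[0.53056145 0.0358399  0.08      ] [0.53554246 0.03793996 0.08      ]
```

```bash
cat >> h.py <<'E'
import sys,json
from scipy.spatial.transform import Rotation as Ro
def plan(xyz,yaw,n,k=8,polar=False,dyaw=None):
    """rows to (xyz,yaw) pointing down in n rows; prints first k; also levels tilt"""
    o=env.get_obs();p=np.array(o['tool_pos']);R=Ro.from_euler('xyz',o['tool_rot'],degrees=True)
    y0=o['tool_rot'][2];d=(yaw-y0+180)%360-180 if dyaw is None else dyaw
    rows=[];P,Rc=p,R
    for i in range(1,n+1):
        f=i/n
        if polar:
            a0,a1=np.arctan2(p[1],p[0]),np.arctan2(xyz[1],xyz[0]);r=np.hypot(*p[:2])*(1-f)+f*np.hypot(*xyz[:2]);a=a0+(a1-a0)*f
            T=np.array([r*np.cos(a),r*np.sin(a),p[2]*(1-f)+xyz[2]*f])
        else:T=p*(1-f)+np.array(xyz)*f
        Rt=Ro.from_euler('xyz',[180,0,y0+d*f],degrees=True)
        if i<=k: rows.append({"dp":[float(x) for x in Rc.inv().apply(T-P).round(4)],"rotation":[float(x) for x in (Rc.inv()*Rt).as_rotvec(degrees=True).round(2)]})
        P,Rc=T,Rt
    for r in rows: print(json.dumps(r))
def st():
    o=env.get_obs()
    for k in('time_s','qpos','tool_pos','tool_rot','force','wrist_torque','grip_width'):print(k,np.round(o[k],4))
E
python3 -c "
from h import *
plan([.487,-.25,.2],-87.5,28,polar=True)"
```

```text
{"dp": [-0.0049, 0.04, 0.0008], "rotation": [0.01, 0.1, 5.71]}
{"dp": [-0.0034, 0.0399, 0.0008], "rotation": [0.0, -0.0, 5.71]}
{"dp": [-0.0019, 0.0398, 0.0008], "rotation": [0.0, -0.0, 5.71]}
{"dp": [-0.0004, 0.0396, 0.0008], "rotation": [-0.0, -0.0, 5.71]}
{"dp": [0.0011, 0.0394, 0.0008], "rotation": [-0.0, -0.0, 5.71]}
{"dp": [0.0025, 0.0391, 0.0008], "rotation": [0.0, -0.0, 5.71]}
{"dp": [0.0039, 0.0387, 0.0008], "rotation": [-0.0, -0.0, 5.71]}
{"dp": [0.0053, 0.0384, 0.0008], "rotation": [0.0, -0.0, 5.71]}
```

>>> {"fn": "carry_out", "kwargs": {"plan": [{"grip": 0, "dp": [-0.005, 0.04, 0], "rotation": [0, 0, 5.7]}, {"grip": 0, "dp": [-0.003, 0.04, 0], "rotation": [0, 0, 5.7]}, {"grip": 0, "dp": [-0.002, 0.04, 0], "rotation": [0, 0, 5.7]}, {"grip": 0, "dp": [0, 0.04, 0], "rotation": [0, 0, 5.7]}, {"grip": 0, "dp": [0.001, 0.039, 0], "rotation": [0, 0, 5.7]}, {"grip": 0, "dp": [0.003, 0.039, 0], "rotation": [0, 0, 5.7]}, {"grip": 0, "dp": [0.004, 0.039, 0], "rotation": [0, 0, 5.7]}, {"grip": 0, "dp": [0.005, 0.038, 0], "rotation": [0, 0, 5.7]}]}}

```text
time_s: 0.77
tool_pos: [0.4424, 0.4304, 0.2139]
tool_rot: [-179.9, 0.7, 26.1]
force: [0.8, 0.1, 0.2]
grip_width: 0.087
```

```bash
python3 -c "
from h import *
st()
plan([.487,-.25,.2],-87.5,22,polar=True)"
```

```text
time_s 0.7667
qpos [-55.2563  15.0365  10.6372  88.6615  -3.1638  77.1965 -18.1851]
tool_pos [0.4424 0.4304 0.2139]
tool_rot [-179.8816    0.7042   26.0572]
force [0.8417 0.1281 0.2264]
wrist_torque [-0.0421 -0.0279 -0.0064]
grip_width 0.087
{"dp": [0.0069, 0.0343, 0.0005], "rotation": [-0.09, 0.71, 5.16]}
{"dp": [0.008, 0.0339, 0.0006], "rotation": [0.0, -0.0, 5.16]}
{"dp": [0.009, 0.0334, 0.0006], "rotation": [0.0, -0.0, 5.16]}
{"dp": [0.0101, 0.033, 0.0006], "rotation": [0.0, -0.0, 5.16]}
{"dp": [0.0111, 0.0324, 0.0006], "rotation": [0.0, -0.0, 5.16]}
{"dp": [0.0121, 0.0319, 0.0006], "rotation": [-0.0, -0.0, 5.16]}
{"dp": [0.0131, 0.0313, 0.0006], "rotation": [0.0, -0.0, 5.16]}
{"dp": [0.014, 0.0307, 0.0006], "rotation": [0.0, -0.0, 5.16]}
```

>>> {"fn": "carry_out", "kwargs": {"plan": [{"grip": 0, "dp": [0.007, 0.036, -0.001], "rotation": [0, 0.7, 5.6]}, {"grip": 0, "dp": [0.008, 0.036, -0.001], "rotation": [0, 0, 5.6]}, {"grip": 0, "dp": [0.01, 0.035, 0], "rotation": [0, 0, 5.6]}, {"grip": 0, "dp": [0.011, 0.034, 0], "rotation": [0, 0, 5.6]}, {"grip": 0, "dp": [0.012, 0.034, 0], "rotation": [0, 0, 5.6]}, {"grip": 0, "dp": [0.013, 0.033, 0], "rotation": [0, 0, 5.6]}, {"grip": 0, "dp": [0.014, 0.032, 0], "rotation": [0, 0, 5.6]}, {"grip": 0, "dp": [0.015, 0.032, 0], "rotation": [0, 0, 5.6]}]}}

```text
time_s: 1.43
tool_pos: [0.5635, 0.1549, 0.2115]
tool_rot: [179.8, 0.1, -21.2]
force: [-0.2, 0.5, 1.0]
grip_width: 0.0865
```

```bash
python3 -c "
from h import *
st()
plan([.487,-.25,.16],-87.5,13,polar=True)"
```

```text
time_s 1.4333
qpos [-40.5029  11.2706  25.8085  94.4397  -4.9279  75.6543 -35.1365]
tool_pos [0.5635 0.1549 0.2115]
tool_rot [ 1.797871e+02  1.082000e-01 -2.124950e+01]
force [-0.1502  0.4559  0.9909]
wrist_torque [-0.0594 -0.0061  0.012 ]
grip_width 0.0865
{"dp": [0.0168, 0.0289, 0.004], "rotation": [0.22, 0.1, 5.1]}
{"dp": [0.0176, 0.0282, 0.004], "rotation": [-0.0, -0.0, 5.1]}
{"dp": [0.0184, 0.0275, 0.004], "rotation": [-0.0, -0.0, 5.1]}
{"dp": [0.0191, 0.0268, 0.004], "rotation": [0.0, -0.0, 5.1]}
{"dp": [0.0199, 0.0261, 0.004], "rotation": [0.0, -0.0, 5.1]}
{"dp": [0.0206, 0.0253, 0.004], "rotation": [-0.0, -0.0, 5.1]}
{"dp": [0.0212, 0.0245, 0.004], "rotation": [0.0, -0.0, 5.1]}
{"dp": [0.0219, 0.0237, 0.004], "rotation": [-0.0, -0.0, 5.1]}
```

>>> {"fn": "carry_out", "kwargs": {"plan": [{"grip": 0, "dp": [0.018, 0.032, 0.003], "rotation": [0, 0, 5.5]}, {"grip": 0, "dp": [0.019, 0.031, 0.003], "rotation": [0, 0, 5.5]}, {"grip": 0, "dp": [0.02, 0.03, 0.003], "rotation": [0, 0, 5.5]}, {"grip": 0, "dp": [0.021, 0.029, 0.003], "rotation": [0, 0, 5.5]}, {"grip": 0, "dp": [0.022, 0.028, 0.003], "rotation": [0, 0, 5.5]}, {"grip": 0, "dp": [0.022, 0.027, 0.003], "rotation": [0, 0, 5.5]}, {"grip": 0, "dp": [0.023, 0.026, 0.003], "rotation": [0, 0, 5.5]}, {"grip": 0, "dp": [0.024, 0.026, 0.003], "rotation": [0, 0, 5.5]}]}}

```text
time_s: 2.1
tool_pos: [0.5379, -0.1409, 0.1854]
tool_rot: [179.7, -0.1, -67.6]
force: [1.2, -0.2, 0.4]
grip_width: 0.087
```

```bash
python3 -c "
from h import *
st()
plan([.487,-.25,.12],-87.5,5,polar=True)"
```

```text
time_s 2.1
qpos [-25.2879   9.5741  41.2959 100.8044  -6.3199  72.2276 -49.9975]
tool_pos [ 0.5379 -0.1409  0.1854]
tool_rot [ 1.797052e+02 -1.306000e-01 -6.755970e+01]
force [ 1.194  -0.1776  0.4424]
wrist_torque [-0.1155  0.0796  0.0175]
grip_width 0.087
{"dp": [0.0179, 0.0163, 0.0132], "rotation": [0.29, -0.14, 3.99]}
{"dp": [0.0183, 0.0159, 0.0131], "rotation": [-0.0, -0.0, 3.99]}
{"dp": [0.0186, 0.0153, 0.0131], "rotation": [0.0, -0.0, 3.99]}
{"dp": [0.0189, 0.0148, 0.0131], "rotation": [0.0, -0.0, 3.99]}
{"dp": [0.0193, 0.0143, 0.0131], "rotation": [0.0, -0.0, 3.99]}
```

>>> {"fn": "carry_out", "kwargs": {"plan": [{"grip": 0, "dp": [0.018, 0.016, 0.012], "rotation": [0.3, 0, 4]}, {"grip": 0, "dp": [0.018, 0.016, 0.012], "rotation": [0, 0, 4]}, {"grip": 0, "dp": [0.019, 0.015, 0.012], "rotation": [0, 0, 4]}, {"grip": 0, "dp": [0.019, 0.015, 0.012], "rotation": [0, 0, 4]}, {"grip": 0, "dp": [0.018, 0.014, 0.012], "rotation": [0, 0, 4]}, {"grip": 0, "dp": [0, 0, 0], "rotation": [0, 0, 0]}]}}

```text
time_s: 2.6
tool_pos: [0.4772, -0.2631, 0.1225]
tool_rot: [180.0, -0.3, -89.6]
force: [-0.6, -0.3, 0.4]
grip_width: 0.0868
```

Run:
```python
from h import *
st()
t=env.read_camera('top')[:,:,::-1];s=env.read_camera('scene')[:,:,::-1]
cv2.imwrite('pics/t1.png',t);cv2.imwrite('pics/s1.png',s)
cv2.imwrite('pics/z1.png',np.hstack([crop(t,268,137,120,120,3),crop(s,257,142,120,120,3)]))
o=env.get_obs();print(proj('top',o['tool_pos']),proj('scene',o['tool_pos']))
```

```text
time_s 2.6
qpos [-16.9302  12.5563  48.2142 106.8902 -10.0241  64.8786 -54.7837]
tool_pos [ 0.4772 -0.2631  0.1225]
tool_rot [179.9755  -0.2901 -89.6484]
force [-0.6133 -0.3045  0.3646]
wrist_torque [-0.0377  0.2264 -0.0113]
grip_width 0.0868
[331.80844886 192.6603291 ] [319.14536245 174.30567581]
```

View pics/z1.png

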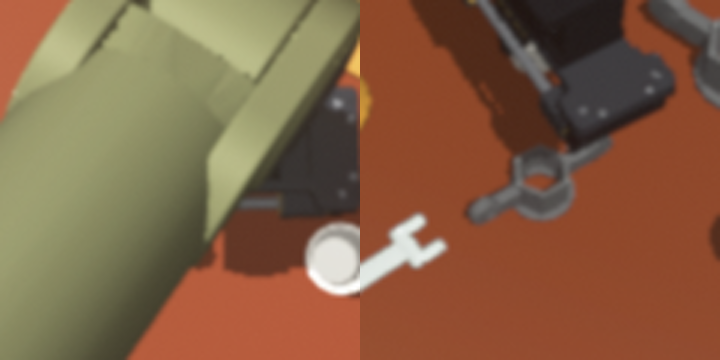

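```bash
python3 -c "
from h import *
plan([.487,-.25,.06],-87.5,3)"
```

```text
{"dp": [-0.0032, -0.0019, 0.0214], "rotation": [-0.19, -0.21, -0.56]}
{"dp": [-0.0031, -0.002, 0.0214], "rotation": [0.0, 0.0, -0.56]}
{"dp": [-0.0031, -0.002, 0.0214], "rotation": [-0.0, 0.0, -0.56]}
```

>>> {"fn": "carry_out", "kwargs": {"plan": [{"grip": 0, "dp": [-0.003, -0.002, 0.021], "rotation": [-0.2, -0.2, -0.6]}, {"grip": 0, "dp": [-0.003, -0.002, 0.021], "rotation": [0, 0, -0.6]}, {"grip": 0, "dp": [-0.003, -0.002, 0.02], "rotation": [0, 0, -0.6]}, {"grip": 0, "dp": [0, 0, 0], "rotation": [0, 0, 0]}, {"grip": 0, "dp": [0, 0, 0], "rotation": [0, 0, 0]}]}}

```text
time_s: 3.12
tool_pos: [0.4947, -0.2442, 0.0632]
tool_rot: [-179.6, 0.1, -86.5]
force: [1.0, -0.7, 0.5]
grip_width: 0.0871
```

```bash
python3 -c "
from h import *
st()
plan([.487,-.25,.011],-87.5,4)"
```

```text
time_s 3.1167
qpos [-15.4537  17.8038  45.2141 109.2372 -15.0985  58.5794 -50.243 ]
tool_pos [ 0.4947 -0.2442  0.0632]
tool_rot [-1.795561e+02  8.930000e-02 -8.652910e+01]
force [ 1.0434 -0.7289  0.5199]
wrist_torque [-0.1068  0.1536  0.0428]
grip_width 0.0871
{"dp": [0.0014, 0.0021, 0.013], "rotation": [-0.44, 0.09, 0.24]}
{"dp": [0.0013, 0.002, 0.0131], "rotation": [0.0, -0.0, 0.24]}
{"dp": [0.0014, 0.002, 0.0131], "rotation": [0.0, -0.0, 0.24]}
{"dp": [0.0014, 0.002, 0.0131], "rotation": [-0.0, -0.0, 0.24]}
```

>>> {"fn": "carry_out", "kwargs": {"plan": [{"grip": 0, "dp": [0.001, 0.002, 0.013], "rotation": [-0.4, 0, 0.2]}, {"grip": 0, "dp": [0.001, 0.002, 0.013], "rotation": [0, 0, 0.2]}, {"grip": 0, "dp": [0.001, 0.002, 0.013], "rotation": [0, 0, 0.2]}, {"grip": 0, "dp": [0.001, 0.001, 0.009], "rotation": [0, 0, 0.2]}, {"grip": 0, "dp": [0, 0, 0], "rotation": [0, 0, 0]}, {"grip": 0, "dp": [0, 0, 0], "rotation": [0, 0, 0]}]}}

```text
time_s: 3.62
tool_pos: [0.4907, -0.2478, 0.0136]
tool_rot: [-179.7, 0.1, -87.2]
force: [0.7, 0.2, -0.1]
grip_width: 0.0869
```

Run:
```python
from h import *
s=env.read_camera('scene')[:,:,::-1]
st()
cv2.imwrite('pics/s2.png',s)
cv2.imwrite('pics/z2.png',crop(s,267,152,100,90,5))
plan([.487,-.25,.010],-87.5,1)
```

```text
time_s 3.6667
qpos [-13.0268  22.0893  43.4244 111.321  -18.974   53.6011 -47.4818]
tool_pos [ 0.4906 -0.2477  0.0136]
tool_rot [-1.797401e+02  6.590000e-02 -8.718580e+01]
force [0.6809 0.3697 0.0748]
wrist_torque [-0.0033  0.1891 -0.0019]
grip_width 0.0875
{"dp": [0.0021, 0.0037, 0.0036], "rotation": [-0.26, 0.07, 0.31]}
```

View pics/z2.png

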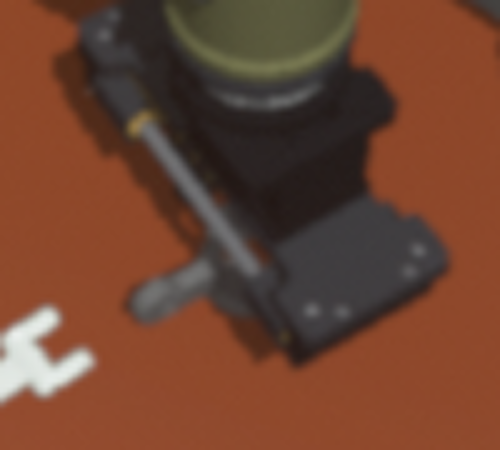

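>>> {"fn": "carry_out", "kwargs": {"plan": [{"grip": 0, "dp": [0.001, 0.003, 0.003], "rotation": [-0.2, 0, 0.2]}, {"grip": 0.3, "dp": [0, 0, 0], "rotation": [0, 0, 0]}, {"grip": 0.45, "dp": [0, 0, 0], "rotation": [0, 0, 0]}, {"grip": 0.6, "dp": [0, 0, 0], "rotation": [0, 0, 0]}, {"grip": 0.6, "dp": [0, 0, 0], "rotation": [0, 0, 0]}, {"grip": 0.6, "dp": [0, 0, 0], "rotation": [0, 0, 0]}, {"grip": 0.6, "dp": [0, 0, 0], "rotation": [0, 0, 0]}], "force": 25}}

```text
time_s: 4.25
tool_pos: [0.4888, -0.2501, 0.0124]
tool_rot: [-179.7, 0.0, -87.4]
force: [-0.5, -0.4, 0.6]
grip_width: 0.0547
```

```bash
python3 -c "
from h import *
st()"
```

```text
time_s 4.25
qpos [-12.8481  22.1538  43.5123 111.4598 -19.0432  53.4179 -47.4079]
tool_pos [ 0.4888 -0.2501  0.0124]
tool_rot [-1.797398e+02  7.900000e-03 -8.744970e+01]
force [-0.535  -0.3812  0.612 ]
wrist_torque [-0.0403  0.1461 -0.0579]
grip_width 0.0547
```

>>> {"fn": "carry_out", "kwargs": {"plan": [{"grip": 0.6, "dp": [0, 0, 0.001], "rotation": [0, 0, 0]}, {"grip": 0.6, "dp": [0, 0, 0], "rotation": [0, 0, 0]}, {"grip": 0.6, "dp": [0, 0, 0], "rotation": [0, 0, 0]}, {"grip": 0.6, "dp": [0, 0, 0], "rotation": [0, 0, 0]}, {"grip": 0.6, "dp": [0, 0, 0], "rotation": [0, 0, 0]}, {"grip": 0.6, "dp": [0, 0, 0], "rotation": [0, 0, 0]}]}}

```text
time_s: 4.75
tool_pos: [0.4891, -0.2502, 0.0116]
tool_rot: [-179.7, -0.0, -87.4]
force: [-0.6, -0.2, 0.2]
grip_width: 0.0416
```

```bash
python3 -c "
from h import *
st()"
```

```text
time_s 4.75
qpos [-12.7961  22.2357  43.4627 111.4761 -19.1266  53.2993 -47.3397]
tool_pos [ 0.4891 -0.2502  0.0116]
tool_rot [-1.797047e+02 -1.130000e-02 -8.744170e+01]
force [-0.6163 -0.2026  0.1724]
wrist_torque [0.0124 0.1723 0.0242]
grip_width 0.0416
```

>>> {"fn": "carry_out", "kwargs": {"plan": [{"grip": 0.6, "dp": [0, 0, -0.01], "rotation": [0, 0, 0]}, {"grip": 0.6, "dp": [0, 0, -0.02], "rotation": [0, 0, 0]}, {"grip": 0.6, "dp": [0, 0, -0.03], "rotation": [0, 0, 0]}, {"grip": 0.6, "dp": [0, 0, -0.03], "rotation": [0, 0, 0]}, {"grip": 0.6, "dp": [0, 0, -0.03], "rotation": [0, 0, 0]}, {"grip": 0.6, "dp": [0, 0, -0.015], "rotation": [0, 0, 0]}, {"grip": 0.6, "dp": [0, 0, 0], "rotation": [0, 0, 0]}], "force": 35}}

```text
time_s: 5.33
tool_pos: [0.4814, -0.2476, 0.1481]
tool_rot: [179.3, 0.3, -87.6]
force: [1.3, 0.1, -4.6]
grip_width: 0.0421
```

```bash
python3 -c "
from h import *
st()
plan([.533,.037,.14],0,15,15,polar=True)"
```

```text
time_s 5.3333
qpos [-18.7813  10.9551  48.2278 105.0446  -8.6519  68.5548 -55.3502]
tool_pos [ 0.4814 -0.2476  0.1481]
tool_rot [179.3374   0.2884 -87.5603]
force [ 1.3206  0.07   -4.5961]
wrist_torque [-0.0804  0.0062  0.0094]
grip_width 0.0421
{"dp": [-0.0175, -0.009, 0.0005], "rotation": [0.65, 0.32, -5.84]}
{"dp": [-0.0168, -0.0101, 0.0005], "rotation": [0.0, 0.0, -5.84]}
{"dp": [-0.0161, -0.0112, 0.0005], "rotation": [-0.0, 0.0, -5.84]}
{"dp": [-0.0153, -0.0122, 0.0005], "rotation": [0.0, 0.0, -5.84]}
{"dp": [-0.0145, -0.0132, 0.0005], "rotation": [-0.0, 0.0, -5.84]}
{"dp": [-0.0136, -0.0141, 0.0005], "rotation": [0.0, 0.0, -5.84]}
{"dp": [-0.0126, -0.0149, 0.0005], "rotation": [0.0, 0.0, -5.84]}
{"dp": [-0.0116, -0.0157, 0.0005], "rotation": [0.0, 0.0, -5.84]}
{"dp": [-0.0105, -0.0164, 0.0005], "rotation": [-0.0, 0.0, -5.84]}
{"dp": [-0.0094, -0.0171, 0.0005], "rotation": [0.0, 0.0, -5.84]}
{"dp": [-0.0083, -0.0176, 0.0005], "rotation": [-0.0, 0.0, -5.84]}
{"dp": [-0.0071, -0.0181, 0.0005], "rotation": [0.0, 0.0, -5.84]}
{"dp": [-0.0059, -0.0185, 0.0005], "rotation": [-0.0, 0.0, -5.84]}
{"dp": [-0.0047, -0.0189, 0.0005], "rotation": [-0.0, 0.0, -5.84]}
{"dp": [-0.0034, -0.0191, 0.0005], "rotation": [0.0, 0.0, -5.84]}
```

>>> {"fn": "carry_out", "kwargs": {"plan": [{"grip": 0.6, "dp": [-0.017, -0.009, 0], "rotation": [0.6, 0.3, -5.8]}, {"grip": 0.6, "dp": [-0.017, -0.01, 0], "rotation": [0, 0, -5.8]}, {"grip": 0.6, "dp": [-0.016, -0.011, 0], "rotation": [0, 0, -5.8]}, {"grip": 0.6, "dp": [-0.015, -0.012, 0], "rotation": [0, 0, -5.8]}, {"grip": 0.6, "dp": [-0.014, -0.013, 0], "rotation": [0, 0, -5.8]}, {"grip": 0.6, "dp": [-0.014, -0.014, 0], "rotation": [0, 0, -5.8]}, {"grip": 0.6, "dp": [-0.013, -0.015, 0], "rotation": [0, 0, -5.8]}, {"grip": 0.6, "dp": [-0.012, -0.016, 0], "rotation": [0, 0, -5.8]}]}}

```text
time_s: 6.0
tool_pos: [0.5187, -0.0987, 0.1398]
tool_rot: [179.4, 0.5, -39.9]
force: [0.4, 0.9, -4.0]
grip_width: 0.042
```

```bash
python3 -c "
from h import *
st()
plan([.533,.037,.14],0,8,8,polar=True)"
```

```text
time_s 6.0
qpos [-26.3681   8.2114  37.1411 107.0754  -5.1048  67.1996 -27.3239]
tool_pos [ 0.5187 -0.0987  0.1398]
tool_rot [179.4201   0.5377 -39.8621]
force [ 0.4206  0.9479 -3.9708]
wrist_torque [-0.0649  0.0541  0.0192]
grip_width 0.042
{"dp": [-0.0078, -0.0151, -0.0001], "rotation": [0.56, 0.56, -4.98]}
{"dp": [-0.007, -0.0155, -0.0], "rotation": [-0.0, 0.0, -4.98]}
{"dp": [-0.0061, -0.0159, -0.0], "rotation": [0.0, 0.0, -4.98]}
{"dp": [-0.0053, -0.0163, -0.0], "rotation": [0.0, 0.0, -4.98]}
{"dp": [-0.0044, -0.0165, -0.0], "rotation": [0.0, 0.0, -4.98]}
{"dp": [-0.0035, -0.0168, -0.0], "rotation": [0.0, 0.0, -4.98]}
{"dp": [-0.0026, -0.017, -0.0], "rotation": [0.0, 0.0, -4.98]}
{"dp": [-0.0016, -0.0171, -0.0], "rotation": [0.0, 0.0, -4.98]}
```

>>> {"fn": "carry_out", "kwargs": {"plan": [{"grip": 0.6, "dp": [-0.008, -0.015, 0], "rotation": [0.5, 0.5, -5]}, {"grip": 0.6, "dp": [-0.007, -0.015, 0], "rotation": [0, 0, -5]}, {"grip": 0.6, "dp": [-0.006, -0.016, 0], "rotation": [0, 0, -5]}, {"grip": 0.6, "dp": [-0.005, -0.016, 0], "rotation": [0, 0, -5]}, {"grip": 0.6, "dp": [-0.004, -0.016, 0], "rotation": [0, 0, -5]}, {"grip": 0.6, "dp": [-0.003, -0.016, 0], "rotation": [0, 0, -5]}, {"grip": 0.6, "dp": [-0.002, -0.014, 0], "rotation": [0, 0, -4]}, {"grip": 0.6, "dp": [0, 0, 0], "rotation": [0, 0, 0]}]}}

```text
time_s: 6.67
tool_pos: [0.5208, 0.0261, 0.1255]
tool_rot: [179.9, 1.5, -3.5]
force: [0.6, 0.9, -4.6]
grip_width: 0.0416
```

```bash
python3 -c "
from h import *
t=env.read_camera('top')[:,:,::-1];s=env.read_camera('scene')[:,:,::-1]
cv2.imwrite('pics/t3.png',t);cv2.imwrite('pics/s3.png',s)
st()
cv2.imwrite('pics/z3.png',np.hstack([crop(t,150,120,100,120,4),crop(s,320,235,100,120,4)]))
plan([.533,.037,.11],0,2)"
```

```text
time_s 6.7667
qpos [-31.957    8.3138  28.8802 108.0183  -4.2936  66.2176  -5.4226]
tool_pos [0.5208 0.0223 0.1257]
tool_rot [179.7406   1.4435  -3.9295]
force [-0.9469 -0.7951 -4.2386]
wrist_torque [-0.172   0.05   -0.0101]
grip_width 0.042
{"dp": [0.0058, -0.0078, 0.0077], "rotation": [0.23, 1.45, -1.96]}
{"dp": [0.0058, -0.0076, 0.0079], "rotation": [0.0, 0.0, -1.96]}
```

View pics/z3.png

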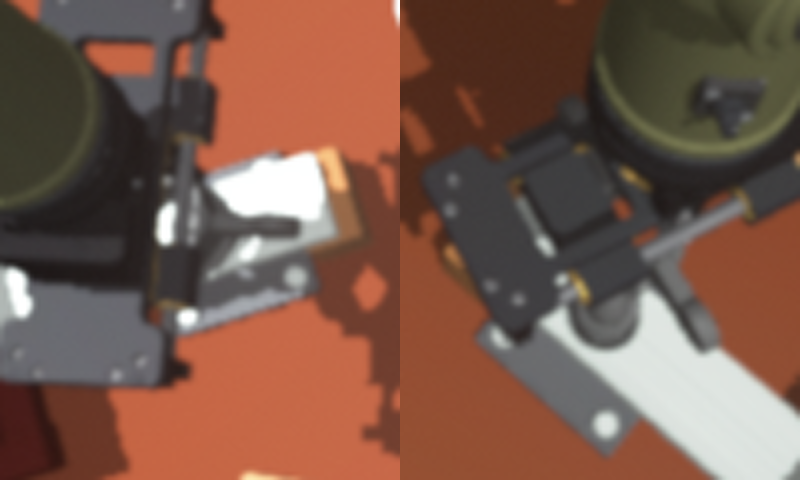

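Run:
```python
from h import *
o=env.get_obs();p=np.array(o['tool_pos']);R=Ro.from_euler('xyz',o['tool_rot'],degrees=True)
# nut frame: origin at tool (0,0,+.0116) ; wings along tool y ; nut z = -tool z
for d in(-.004,-.002,0,.002,.004):
  q=lambda x,z:p+R.apply([0,d+x,.0116-z])
  print(d,'top: -y wing tip', proj('top',q(.067,.038)).round(1),proj('top',q(.067,.012)).round(1),'scene +y wing',proj('scene',q(-.067,.038)).round(1),proj('scene',q(-.067,.012)).round(1))
for n,im in(('top','t3'),('scene','s3')):
  pass
t=cv2.imread('pics/t3.png');s=cv2.imread('pics/s3.png')
print('top row176 cols 214..232',t[172:182,212:232].sum(2)//3)
```

```text
-0.004 top: -y wing tip [223.  174.5] [226.2 177.2] scene +y wing [399.1 322.4] [396.8 325.7]
-0.002 top: -y wing tip [224.  174.6] [227.2 177.2] scene +y wing [398.5 321.4] [396.2 324.7]
0 top: -y wing tip [224.9 174.6] [228.1 177.3] scene +y wing [397.9 320.3] [395.6 323.7]
0.002 top: -y wing tip [225.9 174.7] [229.1 177.3] scene +y wing [397.3 319.3] [395.  322.7]
0.004 top: -y wing tip [226.9 174.7] [230.  177.4] scene +y wing [396.7 318.3] [394.4 321.7]
top row176 cols 214..232 [[254 253 251 250 247 248 250 252 252 253 254 254 254 254 255 255 254 247
  209 174]
 [235 226 212 198 187 188 202 213 217 229 236 241 246 252 254 254 253 244
  207 180]
 [138 129 120 115 111 113 120 124 125 131 140 152 184 229 243 245 243 228
  197 182]
 [ 91  88  87  90  93  95  96  94  90  87  84  88 116 170 201 207 205 196
  189 185]
 [ 86  83  84  87  90  93  94  90  87  82  78  76  97 150 181 189 190 188
  188 187]
 [ 80  79  77  78  79  81  81  80  79  77  75  75  99 150 181 187 188 188
  188 188]
 [ 95 109 105  87  80  80  80  81  81  80  81  85 112 157 183 188 188 185
  183 180]
 [155 192 185 141 120 117 117 117 117 118 118 123 146 172 184 183 177 169
  162 153]
 [211 238 230 187 164 163 163 163 164 164 164 163 168 172 169 159 148 139
  130 123]
 [243 245 229 196 185 186 185 185 183 178 173 163 155 146 137 128 119 113
  107  99]]
```

Run:
```python
from h import *
t=cv2.imread('pics/top0.png');s=cv2.imread('pics/scene0.png')
out=[]
for n,im,x0,y0 in(('top',t,180,155),('scene',s,350,288)):
    k=10;c=crop(im,x0,y0,40,45,k)
    for z,r,col in((.044,.0155,(0,255,0)),(.067,.0155,(0,255,255)),(.067,.011,(255,0,255)),(.080,.008,(0,0,255))):
        P=np.array([(proj(n,[.533+r*np.cos(a),.037+r*np.sin(a),z])-[x0,y0]+.5)*k for a in np.linspace(0,6.3,60)])
        cv2.polylines(c,[P.astype(int)],False,col,1)
    out.append(c)
cv2.imwrite('pics/z4.png',np.hstack(out))
```

```text
(no output)
```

View pics/z4.png

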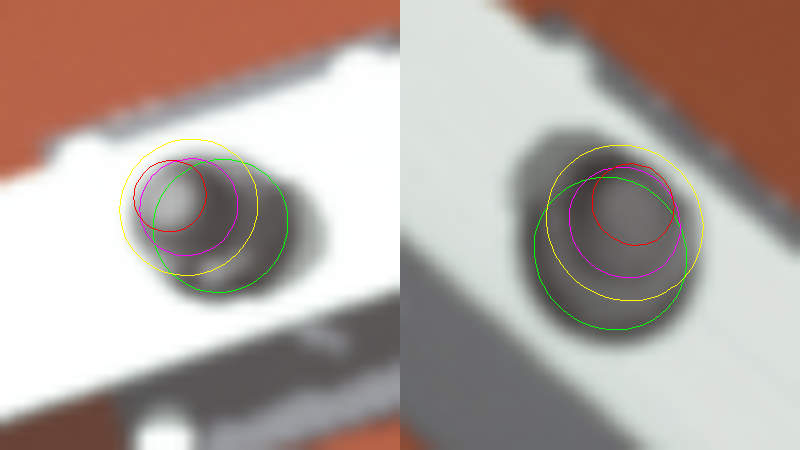

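Run:
```python
from h import *
from scipy.ndimage import map_coordinates
# pose when picture 3 was taken
o=env.get_obs();p=np.array(o['tool_pos']);R=Ro.from_euler('xyz',o['tool_rot'],degrees=True)
q=lambda x,y,z:p+R.apply([y,-x,.0116-z])   # x: along wing (+ = world +y), y: world +x
for n,f,sg in(('scene','s3',1),('top','t3',-1)):
  im=cv2.imread(f'pics/{f}.png').mean(2)
  for L in(.040,.048,.055):
    a=proj(n,q(sg*L,0,.025));e={k:proj(n,q(sg*L,y,z)) for k,y,z in(('+t',.005,.038),('-t',-.005,.038),('+b',.005,.012),('-b',-.005,.012))}
    w=proj(n,q(sg*L+.01,0,.025))-a;w/=np.hypot(*w);nn=np.array([-w[1],w[0]])
    S=np.arange(-8,8.1,1);pr=map_coordinates(im,[a[1]+S*nn[1],a[0]+S*nn[0]],order=1).astype(int)
    print(n,L,{k:round(float((v-a)@nn),1) for k,v in e.items()},'dx+1mm->',round(float((proj(n,q(sg*L,.001,.025))-a)@nn),2),'\n',dict(zip(S.astype(int).tolist(),pr.tolist())))
```

```text
scene 0.04 {'+t': 0.9, '-t': -4.5, '+b': 4.4, '-b': -0.9} dx+1mm-> 0.53 
 {-8: 90, -7: 89, -6: 90, -5: 93, -4: 100, -3: 108, -2: 111, -1: 111, 0: 104, 1: 86, 2: 78, 3: 120, 4: 181, 5: 220, 6: 225, 7: 225, 8: 225}
scene 0.048 {'+t': 0.9, '-t': -4.5, '+b': 4.4, '-b': -0.9} dx+1mm-> 0.54 
 {-8: 90, -7: 90, -6: 90, -5: 89, -4: 87, -3: 87, -2: 89, -1: 88, 0: 78, 1: 65, 2: 79, 3: 132, 4: 192, 5: 221, 6: 225, 7: 225, 8: 225}
scene 0.055 {'+t': 0.9, '-t': -4.6, '+b': 4.4, '-b': -0.9} dx+1mm-> 0.54 
 {-8: 90, -7: 91, -6: 93, -5: 100, -4: 110, -3: 118, -2: 123, -1: 121, 0: 103, 1: 77, 2: 82, 3: 134, 4: 195, 5: 221, 6: 225, 7: 225, 8: 225}
top 0.04 {'+t': 3.7, '-t': -1.2, '+b': 1.1, '-b': -3.6} dx+1mm-> 0.48 
 {-8: 221, -7: 238, -6: 242, -5: 237, -4: 203, -3: 131, -2: 86, -1: 82, 0: 86, 1: 114, 2: 191, 3: 242, 4: 254, 5: 254, 6: 255, 7: 255, 8: 255}
top 0.048 {'+t': 3.7, '-t': -1.2, '+b': 1.1, '-b': -3.6} dx+1mm-> 0.48 
 {-8: 153, -7: 178, -6: 186, -5: 174, -4: 139, -3: 98, -2: 80, -1: 87, 0: 94, 1: 106, 2: 156, 3: 223, 4: 251, 5: 254, 6: 255, 7: 255, 8: 255}
top 0.055 {'+t': 3.7, '-t': -1.2, '+b': 1.1, '-b': -3.6} dx+1mm-> 0.48 
 {-8: 111, -7: 141, -6: 170, -5: 175, -4: 148, -3: 105, -2: 79, -1: 79, 0: 85, 1: 101, 2: 162, 3: 236, 4: 254, 5: 255, 6: 255, 7: 255, 8: 255}
```

```bash
python3 -c "
from h import *
plan([.5335,.038,.105],0,4)"
```

```text
{"dp": [0.003, -0.0042, 0.0051], "rotation": [0.25, 1.45, -0.98]}
{"dp": [0.003, -0.0041, 0.0052], "rotation": [-0.0, 0.0, -0.98]}
{"dp": [0.003, -0.004, 0.0052], "rotation": [0.0, 0.0, -0.98]}
{"dp": [0.0031, -0.004, 0.0052], "rotation": [0.0, 0.0, -0.98]}
```

>>> {"fn": "carry_out", "kwargs": {"plan": [{"grip": 0.6, "dp": [0.003, -0.004, 0.005], "rotation": [0.2, 0.7, -1]}, {"grip": 0.6, "dp": [0.003, -0.004, 0.005], "rotation": [0, 0.7, -1]}, {"grip": 0.6, "dp": [0.003, -0.004, 0.005], "rotation": [0, 0, -1]}, {"grip": 0.6, "dp": [0.003, -0.003, 0.004], "rotation": [0, 0, -0.5]}, {"grip": 0.6, "dp": [0, 0, 0], "rotation": [0, 0, 0]}, {"grip": 0.6, "dp": [0, 0, 0], "rotation": [0, 0, 0]}]}}

```text
time_s: 7.27
tool_pos: [0.5332, 0.0326, 0.1024]
tool_rot: [179.8, 0.1, -0.7]
force: [-0.3, 0.3, -3.9]
grip_width: 0.0415
```

```bash
python3 -c "
from h import *
st()
plan([.5335,.038,.09],0,3)"
```

```text
time_s 7.2667
qpos [-31.9814  10.3176  28.0934 108.8143  -5.2605  62.2471  -2.4689]
tool_pos [0.5332 0.0326 0.1024]
tool_rot [ 1.798091e+02  6.890000e-02 -6.568000e-01]
force [-0.3276  0.3155 -3.9441]
wrist_torque [-0.1014  0.0779  0.0143]
grip_width 0.0415
{"dp": [0.0001, -0.0018, 0.0041], "rotation": [0.19, 0.07, -0.22]}
{"dp": [0.0001, -0.0018, 0.0041], "rotation": [0.0, 0.0, -0.22]}
{"dp": [0.0001, -0.0018, 0.0041], "rotation": [0.0, 0.0, -0.22]}
```

>>> {"fn": "carry_out", "kwargs": {"plan": [{"grip": 0.6, "dp": [0, -0.002, 0.004], "rotation": [0.2, 0, -0.2]}, {"grip": 0.6, "dp": [0, -0.002, 0.003], "rotation": [0, 0, -0.2]}, {"grip": 0.6, "dp": [0, -0.0015, 0.003], "rotation": [0, 0, 0]}, {"grip": 0.6, "dp": [0, 0, 0.002], "rotation": [0, 0, 0]}, {"grip": 0.6, "dp": [0, 0, 0], "rotation": [0, 0, 0]}], "force": 20}}

```text
time_s: 7.68
tool_pos: [0.5336, 0.0381, 0.0893]
tool_rot: [-180.0, 0.1, -0.3]
force: [0.3, 0.2, -4.5]
grip_width: 0.0424
```

```bash
python3 -c "
from h import *
s=env.read_camera('scene')[:,:,::-1];t=env.read_camera('top')[:,:,::-1]
cv2.imwrite('pics/z5.png',np.hstack([crop(t,170,140,80,80,5),crop(s,335,270,80,80,5)]))
st()
"
```

```text
time_s 7.7833
qpos [-31.9946  11.2545  27.7709 109.4121  -6.0135  60.7629  -2.0179]
tool_pos [0.5338 0.0381 0.0898]
tool_rot [-1.799747e+02  2.820000e-02 -2.857000e-01]
force [-0.0613  0.0859 -4.02  ]
wrist_torque [-0.1052  0.0372  0.0156]
grip_width 0.0419
```

View pics/z5.png

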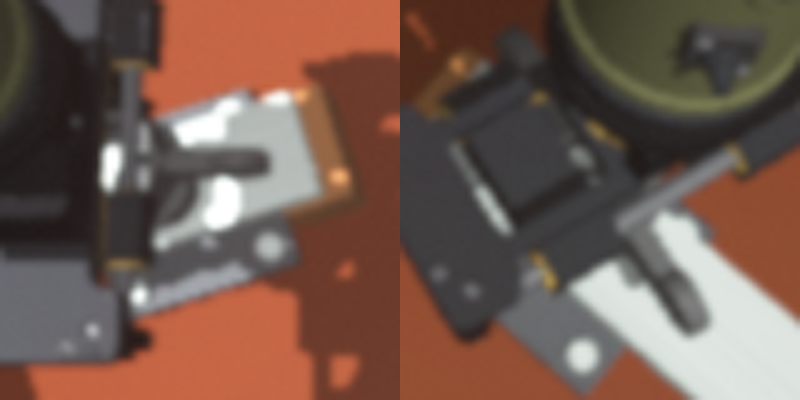

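>>> {"fn": "carry_out", "kwargs": {"plan": [{"grip": 0.6, "dp": [0, 0, 0.002], "rotation": [0, 0, 0]}, {"grip": 0.6, "dp": [0, 0, 0.002], "rotation": [0, 0, 0]}, {"grip": 0.6, "dp": [0, 0, 0.001], "rotation": [0, 0, 0]}, {"grip": 0.6, "dp": [0, 0, 0], "rotation": [0, 0, 0]}]}}

```text
time_s: 8.12
tool_pos: [0.5343, 0.0379, 0.0849]
tool_rot: [-180.0, -0.0, -0.3]
force: [0.1, -0.0, -5.1]
grip_width: 0.0413
```

>>> {"fn": "carry_out", "kwargs": {"plan": [{"grip": 0.6, "dp": [0, 0, 0.002], "rotation": [0, 0, 0]}, {"grip": 0.6, "dp": [0, 0, 0.001], "rotation": [0, 0, 0]}, {"grip": 0.6, "dp": [0, 0, 0], "rotation": [0, 0, 0]}]}}

```text
time_s: 8.37
tool_pos: [0.5344, 0.0379, 0.0817]
tool_rot: [-180.0, -0.1, -0.3]
force: [-0.6, -1.2, -5.3]
grip_width: 0.0418
```

>>> {"fn": "carry_out", "kwargs": {"plan": [{"grip": 0.6, "dp": [0, 0, 0.002], "rotation": [0, 0, 0]}, {"grip": 0.6, "dp": [0, 0, 0.001], "rotation": [0, 0, 0]}, {"grip": 0.6, "dp": [0, 0, 0], "rotation": [0, 0, 0]}]}}

```text
time_s: 8.62
tool_pos: [0.5344, 0.0379, 0.0784]
tool_rot: [-180.0, -0.1, -0.3]
force: [0.6, 0.1, -4.7]
grip_width: 0.042
```

>>> {"fn": "carry_out", "kwargs": {"plan": [{"grip": 0.6, "dp": [0, 0, 0.001], "rotation": [0, 0, 0]}, {"grip": 0.6, "dp": [0, 0, 0.001], "rotation": [0, 0, 0]}, {"grip": 0.6, "dp": [0, 0, 0], "rotation": [0, 0, 0]}]}}

```text
time_s: 8.87
tool_pos: [0.5344, 0.0379, 0.0761]
tool_rot: [-180.0, -0.1, -0.3]
force: [0.3, -0.2, -3.4]
grip_width: 0.0416
```

>>> {"fn": "carry_out", "kwargs": {"plan": [{"grip": 0.6, "dp": [0, 0, 0.001], "rotation": [0, 0, 0]}, {"grip": 0.6, "dp": [0, 0, 0.001], "rotation": [0, 0, 0]}, {"grip": 0.6, "dp": [0, 0, 0], "rotation": [0, 0, 0]}]}}

```text
time_s: 9.12
tool_pos: [0.5344, 0.0379, 0.074]
tool_rot: [-180.0, -0.1, -0.3]
force: [-0.9, 0.7, -4.2]
grip_width: 0.0422
```

>>> {"fn": "carry_out", "kwargs": {"plan": [{"grip": 0.6, "dp": [0, 0, 0.001], "rotation": [0, 0, 0]}, {"grip": 0.6, "dp": [0, 0, 0.001], "rotation": [0, 0, 0]}, {"grip": 0.6, "dp": [0, 0, 0], "rotation": [0, 0, 0]}]}}

```text
time_s: 9.37
tool_pos: [0.5345, 0.0379, 0.0718]
tool_rot: [-180.0, -0.1, -0.3]
force: [0.7, -0.6, -4.7]
grip_width: 0.0417
```

Nut underside is ~16 mm up now, no contact yet. Continue.

>>> {"fn": "carry_out", "kwargs": {"plan": [{"grip": 0.6, "dp": [0, 0, 0.001], "rotation": [0, 0, 0]}, {"grip": 0.6, "dp": [0, 0, 0.001], "rotation": [0, 0, 0]}, {"grip": 0.6, "dp": [0, 0, 0], "rotation": [0, 0, 0]}]}}

```text
time_s: 9.62
tool_pos: [0.5345, 0.0379, 0.0696]
tool_rot: [-180.0, -0.1, -0.3]
force: [0.5, 0.6, -4.5]
grip_width: 0.0419
```

>>> {"fn": "carry_out", "kwargs": {"plan": [{"grip": 0.6, "dp": [0, 0, 0.001], "rotation": [0, 0, 0]}, {"grip": 0.6, "dp": [0, 0, 0.001], "rotation": [0, 0, 0]}, {"grip": 0.6, "dp": [0, 0, 0], "rotation": [0, 0, 0]}]}}

```text
time_s: 9.87
tool_pos: [0.5348, 0.038, 0.0691]
tool_rot: [-179.9, -0.1, -0.3]
force: [0.5, 0.0, -4.5]
grip_width: 0.0418
```

>>> {"fn": "carry_out", "kwargs": {"plan": [{"grip": 0.6, "dp": [0, 0, 0.001], "rotation": [0, 0, 0]}, {"grip": 0.6, "dp": [0, 0, 0], "rotation": [0, 0, 0]}]}}

```text
time_s: 10.03
tool_pos: [0.5351, 0.038, 0.0689]
tool_rot: [-179.9, -0.1, -0.3]
force: [-1.6, -0.4, -2.4]
grip_width: 0.0422
```

```bash
python3 -c "
from h import *
st()"
```

```text
time_s 10.0333
qpos [-31.5577  12.8404  27.5775 110.3923  -7.0721  58.2722  -1.1643]
tool_pos [0.5351 0.038  0.0689]
tool_rot [-1.798854e+02 -9.930000e-02 -3.146000e-01]
force [-1.5586 -0.3996 -2.4389]
wrist_torque [-0.1819  0.357  -0.0069]
grip_width 0.0422
```

>>> {"fn": "carry_out", "kwargs": {"plan": [{"grip": 0.505, "dp": [0, 0, 0], "rotation": [0, 0, 0]}, {"grip": 0.505, "dp": [0, 0, 0], "rotation": [0, 0, 0]}, {"grip": 0.505, "dp": [0, 0, 0], "rotation": [0, 0, 0]}, {"grip": 0.505, "dp": [0, 0, 0], "rotation": [0, 0, 0]}]}}

```text
time_s: 10.37
tool_pos: [0.5357, 0.0382, 0.0692]
tool_rot: [-179.9, -0.2, -0.3]
force: [-1.2, -0.4, -1.7]
grip_width: 0.0429
```

```bash
python3 -c "
from h import *
st()
s=env.read_camera('scene')[:,:,::-1];t=env.read_camera('top')[:,:,::-1]
cv2.imwrite('pics/z6.png',np.hstack([crop(t,170,140,80,80,5),crop(s,335,270,80,80,5)]))
"
```

```text
time_s 10.3667
qpos [-31.5584  12.8327  27.5737 110.3723  -7.0842  58.2166  -1.1584]
tool_pos [0.5357 0.0382 0.0692]
tool_rot [-179.8675   -0.1806   -0.3087]
force [-1.2087 -0.3803 -1.6691]
wrist_torque [-0.1016  0.2931 -0.0145]
grip_width 0.0429
```

>>> {"fn": "carry_out", "kwargs": {"plan": [{"grip": 0.49, "dp": [0, 0, 0], "rotation": [0, 0, 0]}, {"grip": 0.49, "dp": [0, 0, 0], "rotation": [0, 0, 0]}, {"grip": 0.49, "dp": [0, 0, 0], "rotation": [0, 0, 0]}]}}

```text
time_s: 10.72
tool_pos: [0.5363, 0.0382, 0.0694]
tool_rot: [-179.9, -0.2, -0.3]
force: [-1.3, -0.5, -1.5]
grip_width: 0.0439
```

```bash
python3 -c "
from h import *
st()
s=env.read_camera('scene')[:,:,::-1];t=env.read_camera('top')[:,:,::-1]
cv2.imwrite('pics/z6.png',np.hstack([crop(t,170,140,80,80,5),crop(s,335,270,80,80,5)]))
"
```

```text
time_s 10.7167
qpos [-31.5576  12.8349  27.574  110.34    -7.0858  58.1777  -1.1598]
tool_pos [0.5363 0.0382 0.0694]
tool_rot [-179.8638   -0.2497   -0.3089]
force [-1.2575 -0.454  -1.4555]
wrist_torque [-0.1276  0.2741 -0.0449]
grip_width 0.0439
```

View pics/z6.png

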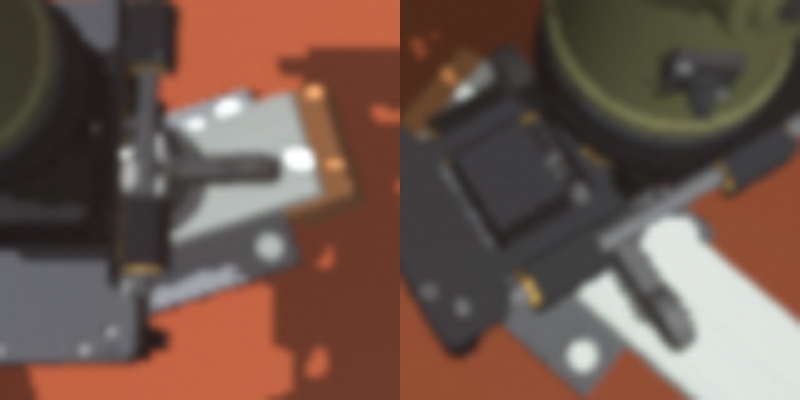

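>>> {"fn": "carry_out", "kwargs": {"plan": [{"grip": 0.49, "dp": [-0.001, 0, 0], "rotation": [0, -0.2, 0]}, {"grip": 0.49, "dp": [-0.001, 0, 0], "rotation": [0, 0, 0]}, {"grip": 0.49, "dp": [0, 0, 0], "rotation": [0, 0, 0]}]}}

```text
time_s: 11.07
tool_pos: [0.5354, 0.0383, 0.07]
tool_rot: [-179.8, -0.2, -0.3]
force: [-0.3, 0.4, 0.7]
grip_width: 0.0444
```

```bash
python3 -c "
from h import *
st()
"
```

```text
time_s 11.0667
qpos [-31.587   12.7257  27.5782 110.3742  -7.0482  58.301   -1.2064]
tool_pos [0.5354 0.0383 0.07  ]
tool_rot [-179.8443   -0.1863   -0.3137]
force [-0.2587  0.4001  0.702 ]
wrist_torque [-0.1005  0.0395 -0.027 ]
grip_width 0.0444
```

>>> {"fn": "carry_out", "kwargs": {"plan": [{"grip": 0.5, "dp": [0, 0, 0], "rotation": [0, 0, -4]}, {"grip": 0.5, "dp": [0, 0, 0], "rotation": [0, 0, -4]}, {"grip": 0.5, "dp": [0, 0, 0], "rotation": [0, 0, -4]}, {"grip": 0.5, "dp": [0, 0, 0], "rotation": [0, 0, -4]}, {"grip": 0.5, "dp": [0, 0, 0], "rotation": [0, 0, -4]}]}}

```text
time_s: 11.48
tool_pos: [0.5349, 0.0394, 0.0708]
tool_rot: [-179.8, -0.2, 20.5]
force: [-1.0, 0.2, 0.9]
grip_width: 0.0435
```

```bash
python3 -c "
from h import *
st()
"
```

```text
time_s 11.4833
qpos [-29.3547  12.4666  24.9925 110.2735  -6.4292  58.4048  18.9703]
tool_pos [0.5349 0.0394 0.0708]
tool_rot [-179.8095   -0.2106   20.4872]
force [-0.9663  0.2191  0.9006]
wrist_torque [-0.0576  0.2135 -0.0512]
grip_width 0.0435
```

>>> {"fn": "carry_out", "kwargs": {"plan": [{"grip": 0.5, "dp": [-0.0005, 0.0007, 0.0003], "rotation": [0, 0, -4]}, {"grip": 0.5, "dp": [-0.0004, 0.0006, 0.0003], "rotation": [0, 0, -4]}, {"grip": 0.5, "dp": [0, 0.0002, 0.0002], "rotation": [0, 0, -3]}, {"grip": 0.5, "dp": [0, 0.0002, 0.0002], "rotation": [0, 0, -3]}]}}

```text
time_s: 11.82
tool_pos: [0.5348, 0.0392, 0.0714]
tool_rot: [-179.7, -0.4, 35.2]
force: [-1.1, 0.7, 2.9]
grip_width: 0.0438
```

```bash
python3 -c "
from h import *
st()
t=env.read_camera('top')[:,:,::-1];s=env.read_camera('scene')[:,:,::-1]
cv2.imwrite('pics/t7.png',t);cv2.imwrite('pics/s7.png',s)
"
```

```text
time_s 11.8167
qpos [-27.6642  12.2846  23.2468 110.2232  -6.1584  58.4428  33.5432]
tool_pos [0.5348 0.0392 0.0714]
tool_rot [-179.7153   -0.3604   35.2198]
force [-1.0589  0.6726  2.9118]
wrist_torque [-0.0248  0.4236 -0.0711]
grip_width 0.0438
```

>>> {"fn": "carry_out", "kwargs": {"plan": [{"grip": 0.495, "dp": [0, 0.0002, 0], "rotation": [0, 0.2, -2]}, {"grip": 0.495, "dp": [0, 0.0002, 0], "rotation": [0, 0, -2]}, {"grip": 0.495, "dp": [0, 0.0002, 0], "rotation": [0, 0, -2]}, {"grip": 0.495, "dp": [0, 0.0002, 0], "rotation": [0, 0, -2]}, {"grip": 0.495, "dp": [0, 0.0002, 0], "rotation": [0, 0, -2]}]}}

```text
time_s: 12.33
tool_pos: [0.5348, 0.038, 0.0716]
tool_rot: [-179.8, -0.6, 44.9]
force: [-0.9, 0.0, 1.1]
grip_width: 0.0441
```

```bash
python3 -c "
from h import *
st()
"
```

```text
time_s 12.3333
qpos [-26.5349  12.1165  22.1801 110.2861  -5.9649  58.3351  43.2171]
tool_pos [0.5348 0.038  0.0716]
tool_rot [-179.771    -0.5501   44.9018]
force [-0.9368  0.0292  1.1203]
wrist_torque [ 0.1235  0.2426 -0.049 ]
grip_width 0.0441
```

>>> {"fn": "carry_out", "kwargs": {"plan": [{"grip": 0.495, "dp": [0, 0.0001, 0], "rotation": [0, 0.3, -2]}, {"grip": 0.495, "dp": [0, 0.0001, 0], "rotation": [0, 0.3, -2]}, {"grip": 0.495, "dp": [0, 0.0001, 0], "rotation": [0, 0, -2]}, {"grip": 0.495, "dp": [0, 0.0001, 0], "rotation": [0, 0, -2]}]}}

```text
time_s: 12.67
tool_pos: [0.5348, 0.0387, 0.0718]
tool_rot: [-179.8, -1.3, 52.8]
force: [-1.6, 0.5, 0.6]
grip_width: 0.0436
```

```bash
python3 -c "
from h import *
st()
t=env.read_camera('top')[:,:,::-1];s=env.read_camera('scene')[:,:,::-1]
cv2.imwrite('pics/t8.png',t);cv2.imwrite('pics/s8.png',s)
cv2.imwrite('pics/z8.png',np.hstack([crop(t,170,130,80,100,5),crop(s,335,260,80,100,5)]))
"
```

```text
time_s 12.6667
qpos [-25.4985  11.7353  21.263  110.6149  -6.233   57.8632  51.4552]
tool_pos [0.5348 0.0387 0.0718]
tool_rot [-179.8364   -1.2563   52.8293]
force [-1.5901  0.4728  0.5921]
wrist_torque [ 0.1324  0.235  -0.1093]
grip_width 0.0436
```

View pics/z8.png

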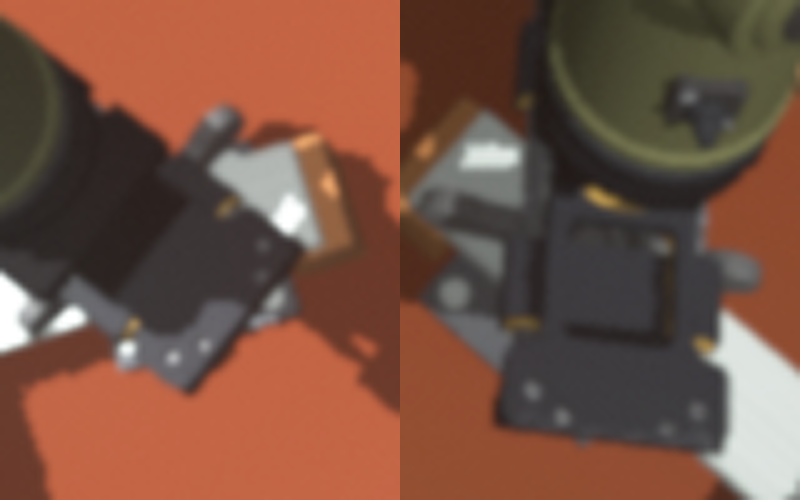

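```bash
python3 -c "
from h import *
plan([.5346,.038,.0715],60.8,4)
"
```

```text
{"dp": [-0.0002, 0.0001, 0.0001], "rotation": [-0.14, -1.25, -2.0]}
{"dp": [-0.0002, 0.0, 0.0001], "rotation": [-0.0, 0.0, -2.01]}
{"dp": [-0.0002, 0.0, 0.0001], "rotation": [0.0, 0.0, -2.01]}
{"dp": [-0.0002, 0.0, 0.0001], "rotation": [-0.0, 0.0, -2.01]}
```

>>> {"fn": "carry_out", "kwargs": {"plan": [{"grip": 0.495, "dp": [-0.0002, 0, 0], "rotation": [0, -0.7, -2]}, {"grip": 0.495, "dp": [-0.0002, 0, 0], "rotation": [0, -0.6, -2]}, {"grip": 0.495, "dp": [-0.0002, 0, 0], "rotation": [0, 0, -2]}, {"grip": 0.495, "dp": [-0.0002, 0, 0], "rotation": [0, 0, -2]}]}}

```text
time_s: 13.1
tool_pos: [0.5348, 0.0382, 0.0719]
tool_rot: [-179.9, 0.2, 61.1]
force: [-1.3, 0.1, 0.8]
grip_width: 0.044
```

```bash
python3 -c "
from h import *
st()
t=env.read_camera('top')[:,:,::-1];s=env.read_camera('scene')[:,:,::-1]
cv2.imwrite('pics/t9.png',t);cv2.imwrite('pics/s9.png',s)
plan([.5346,.038,.0715],env.get_obs()['tool_rot'][2]+8,4)
"
```

```text
time_s 13.1
qpos [-25.269   12.3433  20.3233 109.8111  -4.848   58.8675  58.2827]
tool_pos [0.5348 0.0382 0.0719]
tool_rot [-179.9098    0.1938   61.1368]
force [-1.2813  0.1406  0.843 ]
wrist_torque [ 0.1615  0.1899 -0.0004]
grip_width 0.044
{"dp": [-0.0001, -0.0, 0.0001], "rotation": [-0.09, 0.17, -2.0]}
{"dp": [-0.0001, -0.0, 0.0001], "rotation": [-0.0, 0.0, -2.0]}
{"dp": [-0.0001, -0.0, 0.0001], "rotation": [-0.0, 0.0, -2.0]}
{"dp": [-0.0001, -0.0, 0.0001], "rotation": [0.0, 0.0, -2.0]}
```

```bash
cat >> h.py <<'E'
def track(a,b,c,r=9,m=14,n='s'):
    A=cv2.imread(f'pics/{n}{a}.png');B=cv2.imread(f'pics/{n}{b}.png');x,y=c;k=4
    T=crop(A,x-r,y-r,2*r,2*r,k);S=crop(B,x-m,y-m,2*m,2*m,k)
    M=cv2.matchTemplate(S,T,cv2.TM_CCOEFF_NORMED);_,v,_,l=cv2.minMaxLoc(M)
    return round(v,2),(np.array(l)/k-(m-r)).round(2)
def tips(u,yaw,x=.5345,y=.0375,L=.063):
    return [np.round(proj(n,[x+s*L*np.cos(np.radians(yaw)),y+s*L*np.sin(np.radians(yaw)),.044+u+.03]),1) for n,s in(('scene',1),('scene',-1),('top',1),('top',-1))]
E
python3 -c "
from h import *
for u,w in((.014,-37),(.016,-37),(.016,-29),(.008,-29)):print(u,w,tips(u,w))
print(track(8,9,(340,300)),track(8,9,(406,314)),track(8,9,(217,152),n='t'))"
```

```text
0.014 -37 [array([340.5, 303.5]), array([405.5, 311.3]), array([213., 150.]), array([177. , 195.8])]
0.016 -37 [array([340.5, 303.3]), array([405.7, 311. ]), array([212.8, 149.8]), array([176.6, 195.7])]
0.016 -29 [array([340.4, 307.8]), array([405.4, 306.5]), array([209.5, 147.7]), array([179.9, 197.9])]
0.008 -29 [array([340.2, 308.9]), array([404.6, 307.6]), array([210.5, 148.7]), array([181.3, 198.3])]
(0.67, array([ 1.25, -0.5 ])) (0.85, array([ 1.  , -3.75])) (0.81, array([-3.75,  0.25]))
```

>>> {"fn": "carry_out", "kwargs": {"plan": [{"grip": 0.495, "dp": [-0.0001, 0, 0], "rotation": [0, 0.1, -2]}, {"grip": 0.495, "dp": [-0.0001, 0, 0], "rotation": [0, 0, -2]}, {"grip": 0.495, "dp": [-0.0001, 0, 0], "rotation": [0, 0, -2]}, {"grip": 0.495, "dp": [-0.0001, 0, 0], "rotation": [0, 0, -2]}]}}

```text
time_s: 13.53
tool_pos: [0.5355, 0.0375, 0.0717]
tool_rot: [-180.0, 0.2, 69.2]
force: [-0.8, -1.2, -0.5]
grip_width: 0.0439
```

```bash
python3 -c "
from h import *
st()
t=env.read_camera('top')[:,:,::-1];s=env.read_camera('scene')[:,:,::-1]
cv2.imwrite('pics/t10.png',t);cv2.imwrite('pics/s10.png',s)
print(track(9,10,(341,300)),track(9,10,(407,310)),track(9,10,(213,152),n='t'))
plan([.5346,.038,.0715],env.get_obs()['tool_rot'][2]+8,4,1)
"
```

```text
time_s 13.5333
qpos [-24.4165  12.3247  19.4172 109.7877  -4.5739  58.7478  66.2071]
tool_pos [0.5355 0.0375 0.0717]
tool_rot [-179.983     0.1867   69.238 ]
force [-0.7616 -1.2162 -0.5428]
wrist_torque [-0.2166  0.1605 -0.0166]
grip_width 0.0439
(0.74, array([-1.  ,  1.25])) (0.7, array([ 0., -5.])) (0.8, array([-4.75, -1.75]))
{"dp": [-0.0, -0.0003, 0.0001], "rotation": [0.01, 0.15, -2.0]}
```

>>> {"fn": "carry_out", "kwargs": {"plan": [{"grip": 0.495, "dp": [0, -0.0001, 0], "rotation": [0, 0.1, -2]}, {"grip": 0.495, "dp": [0, 0, 0], "rotation": [0, 0, -2]}, {"grip": 0.495, "dp": [0, 0, 0], "rotation": [0, 0, -2]}, {"grip": 0.495, "dp": [0, 0, 0], "rotation": [0, 0, -2]}]}}

```text
time_s: 13.97
tool_pos: [0.5366, 0.0368, 0.0717]
tool_rot: [179.9, 0.1, 77.1]
force: [0.4, 0.4, -0.5]
grip_width: 0.0439
```

```bash
python3 -c "
from h import *
st()
t=env.read_camera('top')[:,:,::-1];s=env.read_camera('scene')[:,:,::-1]
cv2.imwrite('pics/t11.png',t);cv2.imwrite('pics/s11.png',s)
print(track(10,11,(341,301)),track(10,11,(407,306)),track(10,11,(209,151),n='t'))
plan([.5346,.038,.0715],env.get_obs()['tool_rot'][2]+8,4,1)
z=lambda i:crop(cv2.imread(f'pics/s{i}.png'),325,275,100,60,4)
cv2.imwrite('pics/z11.png',np.vstack([np.hstack([z(8),z(9)]),np.hstack([z(10),z(11)])]))
"
```

```text
time_s 13.9667
qpos [-23.5655  12.3025  18.5535 109.7401  -4.3588  58.6084  73.9333]
tool_pos [0.5366 0.0368 0.0717]
tool_rot [1.799054e+02 1.453000e-01 7.707220e+01]
force [ 0.3969  0.4334 -0.4799]
wrist_torque [-0.0219  0.0392  0.0077]
grip_width 0.0439
(0.95, array([0.5 , 0.25])) (0.95, array([ 1.  , -1.25])) (0.88, array([ 0.25, -2.75]))
{"dp": [0.0002, -0.0006, 0.0001], "rotation": [0.1, 0.14, -2.0]}
```

View pics/z11.png

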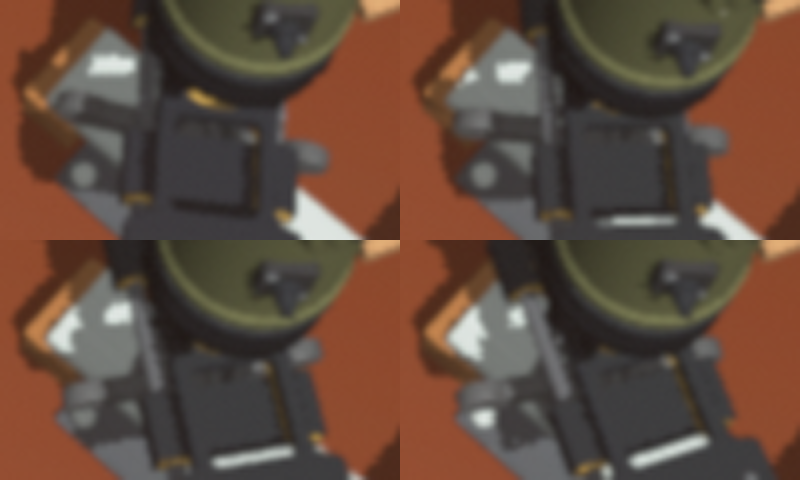

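>>> {"fn": "carry_out", "kwargs": {"plan": [{"grip": 0.495, "dp": [0.0002, -0.0006, 0.0015], "rotation": [0.1, 0.1, 0]}, {"grip": 0.495, "dp": [0.0002, -0.0006, 0.0015], "rotation": [0, 0, 0]}, {"grip": 0.495, "dp": [0, -0.0003, 0.001], "rotation": [0, 0, 0]}, {"grip": 0.495, "dp": [0, 0, 0.001], "rotation": [0, 0, 0]}]}}

```text
time_s: 14.4
tool_pos: [0.5365, 0.0369, 0.0671]
tool_rot: [179.9, 0.0, 76.7]
force: [-0.2, -1.1, 0.9]
grip_width: 0.044
```

>>> {"fn": "carry_out", "kwargs": {"plan": [{"grip": 0.495, "dp": [0, 0, 0.0015], "rotation": [0, 0, 0]}, {"grip": 0.495, "dp": [0, 0, 0.001], "rotation": [0, 0, 0]}]}}

```text
time_s: 14.57
tool_pos: [0.5365, 0.0369, 0.0644]
tool_rot: [179.9, 0.1, 76.6]
force: [-0.3, 0.1, 1.1]
grip_width: 0.0443
```

>>> {"fn": "carry_out", "kwargs": {"plan": [{"grip": 0.495, "dp": [0, 0, 0.0015], "rotation": [0, 0, 0]}, {"grip": 0.495, "dp": [0, 0, 0.0015], "rotation": [0, 0, 0]}, {"grip": 0.495, "dp": [0, 0, 0], "rotation": [0, 0, 0]}]}}

```text
time_s: 14.82
tool_pos: [0.5363, 0.0369, 0.0607]
tool_rot: [179.9, 0.1, 76.6]
force: [-0.6, -1.2, 1.2]
grip_width: 0.0438
```

>>> {"fn": "carry_out", "kwargs": {"plan": [{"grip": 0.495, "dp": [0, 0, 0.001], "rotation": [0, 0, 0]}, {"grip": 0.495, "dp": [0, 0, 0.0005], "rotation": [0, 0, 0]}, {"grip": 0.495, "dp": [0, 0, 0], "rotation": [0, 0, 0]}]}}

```text
time_s: 15.07
tool_pos: [0.5363, 0.0369, 0.0591]
tool_rot: [179.9, 0.1, 76.6]
force: [0.3, -0.0, 0.8]
grip_width: 0.0439
```

```bash
python3 -c "
from h import *
plan([.535,.0375,.058],76.6-36,6,dyaw=-36)
"
```

```text
{"dp": [0.0, -0.0002, 0.0002], "rotation": [0.12, 0.06, 6.0]}
{"dp": [0.0, -0.0002, 0.0002], "rotation": [0.0, -0.0, 6.0]}
{"dp": [-0.0, -0.0002, 0.0002], "rotation": [0.0, -0.0, 6.0]}
{"dp": [-0.0, -0.0002, 0.0002], "rotation": [-0.0, -0.0, 6.0]}
{"dp": [-0.0001, -0.0002, 0.0002], "rotation": [0.0, -0.0, 6.0]}
{"dp": [-0.0001, -0.0002, 0.0002], "rotation": [0.0, -0.0, 6.0]}
```

>>> {"fn": "carry_out", "kwargs": {"plan": [{"grip": 0.495, "dp": [0, -0.0002, 0], "rotation": [0.1, 0, 5]}, {"grip": 0.495, "dp": [0, -0.0002, 0], "rotation": [0, 0, 5]}, {"grip": 0.495, "dp": [0, -0.0002, 0.0002], "rotation": [0, 0, 6]}, {"grip": 0.495, "dp": [0, -0.0002, 0.0002], "rotation": [0, 0, 6]}, {"grip": 0.495, "dp": [0, -0.0002, 0.0002], "rotation": [0, 0, 6]}, {"grip": 0.495, "dp": [0, -0.0002, 0.0002], "rotation": [0, 0, 6]}]}}

```text
time_s: 15.57
tool_pos: [0.5357, 0.0379, 0.0582]
tool_rot: [179.9, -0.0, 41.2]
force: [1.9, -2.7, -1.9]
grip_width: 0.0441
```

```bash
python3 -c "
from h import *
st()
plan([.535,.0375,.057],0,6,dyaw=-36)
"
```

```text
time_s 15.5667
qpos [-27.3595  13.4186  22.8549 110.6353  -6.1362  57.0452  39.4776]
tool_pos [0.5357 0.0379 0.0582]
tool_rot [ 1.799379e+02 -4.210000e-02  4.120370e+01]
force [ 1.9104 -2.7082 -1.8687]
wrist_torque [-0.5863 -0.2441  0.0009]
grip_width 0.0441
{"dp": [-0.0001, -0.0, 0.0002], "rotation": [0.06, -0.05, 6.0]}
{"dp": [-0.0001, -0.0, 0.0002], "rotation": [0.0, -0.0, 6.0]}
{"dp": [-0.0001, 0.0, 0.0002], "rotation": [0.0, -0.0, 6.0]}
{"dp": [-0.0001, 0.0, 0.0002], "rotation": [0.0, -0.0, 6.0]}
{"dp": [-0.0001, 0.0, 0.0002], "rotation": [0.0, -0.0, 6.0]}
{"dp": [-0.0001, 0.0, 0.0002], "rotation": [0.0, -0.0, 6.0]}
```

>>> {"fn": "carry_out", "kwargs": {"plan": [{"grip": 0.49, "dp": [-0.0001, 0.0004, 0.0001], "rotation": [0, 0, 5]}, {"grip": 0.49, "dp": [-0.0001, 0.0002, 0.0001], "rotation": [0, 0, 6]}, {"grip": 0.49, "dp": [-0.0001, 0, 0.0002], "rotation": [0, 0, 6]}, {"grip": 0.49, "dp": [-0.0001, 0, 0.0002], "rotation": [0, 0, 6]}, {"grip": 0.49, "dp": [-0.0001, 0, 0.0002], "rotation": [0, 0, 6]}, {"grip": 0.49, "dp": [-0.0001, 0, 0.0002], "rotation": [0, 0, 6]}]}}

```text
time_s: 16.07
tool_pos: [0.535, 0.0371, 0.0567]
tool_rot: [180.0, -0.0, 4.4]
force: [0.0, -1.3, 0.0]
grip_width: 0.0444
```

```bash
python3 -c "
from h import *
st()
plan([.535,.0375,.056],0,6,dyaw=-36)
"
```

```text
time_s 16.0667
qpos [-31.5305  13.8591  27.6641 110.9048  -7.568   56.9702   4.0257]
tool_pos [0.535  0.0371 0.0567]
tool_rot [ 1.799542e+02 -2.830000e-02  4.443400e+00]
force [ 0.0386 -1.2819  0.0096]
wrist_torque [-0.2514 -0.0442 -0.0028]
grip_width 0.0444
{"dp": [0.0, -0.0001, 0.0001], "rotation": [0.04, -0.03, 6.0]}
{"dp": [-0.0, -0.0001, 0.0001], "rotation": [0.0, -0.0, 6.0]}
{"dp": [-0.0, -0.0001, 0.0001], "rotation": [-0.0, -0.0, 6.0]}
{"dp": [-0.0, -0.0001, 0.0001], "rotation": [0.0, -0.0, 6.0]}
{"dp": [-0.0, -0.0001, 0.0001], "rotation": [0.0, -0.0, 6.0]}
{"dp": [-0.0, -0.0001, 0.0001], "rotation": [0.0, -0.0, 6.0]}
```

>>> {"fn": "carry_out", "kwargs": {"plan": [{"grip": 0.49, "dp": [0, 0, 0.0001], "rotation": [0, 0, 6]}, {"grip": 0.49, "dp": [0, -0.0001, 0.0001], "rotation": [0, 0, 6]}, {"grip": 0.49, "dp": [0, -0.0001, 0.0001], "rotation": [0, 0, 6]}, {"grip": 0.49, "dp": [0, -0.0001, 0.0001], "rotation": [0, 0, 6]}, {"grip": 0.49, "dp": [0, -0.0001, 0.0001], "rotation": [0, 0, 6]}, {"grip": 0.49, "dp": [0, 0, 0.0001], "rotation": [0, 0, 6]}, {"grip": 0.49, "dp": [0, 0, 0.0001], "rotation": [0, 0, 6]}]}}

```text
time_s: 16.65
tool_pos: [0.5338, 0.0368, 0.0548]
tool_rot: [179.8, -0.0, -39.7]
force: [-0.1, -1.0, -0.5]
grip_width: 0.0442
```

```bash
python3 -c "
from h import *
st()
plan([.535,.0375,.0555],0,6,1,dyaw=-36)
"
```

```text
time_s 16.65
qpos [-36.9363  14.6414  33.8439 111.2214  -9.5135  57.0012 -38.415 ]
tool_pos [0.5338 0.0368 0.0548]
tool_rot [ 1.798401e+02 -1.330000e-02 -3.968240e+01]
force [-0.0768 -0.97   -0.4789]
wrist_torque [-0.1673  0.1037  0.0416]
grip_width 0.0442
{"dp": [0.0001, -0.0002, -0.0001], "rotation": [0.16, -0.02, 6.0]}
```

>>> {"fn": "carry_out", "kwargs": {"plan": [{"grip": 0.49, "dp": [0.0001, -0.0002, -0.0001], "rotation": [0.1, 0, 6]}, {"grip": 0.49, "dp": [0.0001, -0.0002, -0.0001], "rotation": [0, 0, 6]}, {"grip": 0.49, "dp": [0.0001, -0.0002, -0.0001], "rotation": [0, 0, 6]}, {"grip": 0.49, "dp": [0, -0.0002, -0.0001], "rotation": [0, 0, 6]}, {"grip": 0.49, "dp": [0, -0.0002, -0.0001], "rotation": [0, 0, 6]}, {"grip": 0.49, "dp": [0, -0.0002, -0.0001], "rotation": [0, 0, 6]}]}}

```text
time_s: 17.15
tool_pos: [0.5327, 0.0382, 0.0532]
tool_rot: [179.8, -0.0, -77.5]
force: [-0.1, -0.7, -1.3]
grip_width: 0.0442
```

```bash
python3 -c "
from h import *
st()
plan([.535,.0375,.0545],0,4,1,dyaw=-16)
"
```

```text
time_s 17.15
qpos [-41.9141  15.6383  39.5664 111.4433 -11.7403  57.1814 -74.3953]
tool_pos [0.5327 0.0382 0.0532]
tool_rot [ 1.797525e+02 -1.600000e-03 -7.745940e+01]
force [-0.0777 -0.7317 -1.3089]
wrist_torque [-0.1754  0.1068  0.0374]
grip_width 0.0442
{"dp": [0.0003, -0.0005, -0.0003], "rotation": [0.25, -0.01, 4.0]}
```

>>> {"fn": "carry_out", "kwargs": {"plan": [{"grip": 0.49, "dp": [0.0002, -0.0005, -0.0004], "rotation": [0.2, 0, 4]}, {"grip": 0.49, "dp": [0.0002, -0.0005, -0.0004], "rotation": [0, 0, 4]}, {"grip": 0.49, "dp": [0.0001, -0.0005, -0.0003], "rotation": [0, 0, 4]}, {"grip": 0.49, "dp": [0.0001, -0.0004, -0.0003], "rotation": [0, 0, 4]}, {"grip": 0.49, "dp": [0, -0.0003, -0.0003], "rotation": [0, 0, 4]}]}}

```text
time_s: 17.57
tool_pos: [0.5327, 0.0385, 0.0527]
tool_rot: [179.7, -0.1, -98.5]
force: [0.0, 0.2, -1.3]
grip_width: 0.0442
```

```bash
python3 -c "
from h import *
st()
plan([.535,.0375,.0535],0,4,1,dyaw=-12)
"
```

```text
time_s 17.5667
qpos [-44.8552  16.3773  43.0522 111.5216 -13.1765  57.3312 -94.2499]
tool_pos [0.5327 0.0385 0.0527]
tool_rot [ 1.797428e+02 -8.770000e-02 -9.851990e+01]
force [ 0.0398  0.2062 -1.253 ]
wrist_torque [-0.157   0.0959  0.0579]
grip_width 0.0442
{"dp": [0.0002, -0.0006, -0.0002], "rotation": [0.25, -0.09, 3.0]}
```

>>> {"fn": "carry_out", "kwargs": {"plan": [{"grip": 0.495, "dp": [0.0002, -0.0006, -0.0003], "rotation": [0.2, 0, 3]}, {"grip": 0.495, "dp": [0.0002, -0.0006, -0.0003], "rotation": [0, 0, 3]}, {"grip": 0.495, "dp": [0.0001, -0.0006, -0.0003], "rotation": [0, 0, 3]}, {"grip": 0.495, "dp": [0.0001, -0.0006, -0.0003], "rotation": [0, 0, 3]}]}}

```text
time_s: 17.9
tool_pos: [0.5329, 0.0382, 0.0522]
tool_rot: [179.8, -0.2, -111.1]
force: [-0.2, -0.6, -2.0]
grip_width: 0.0441
```

>>> {"fn": "carry_out", "kwargs": {"plan": [{"grip": 0.495, "dp": [0, -0.0003, -0.0003], "rotation": [0, 0, 3]}, {"grip": 0.495, "dp": [0, -0.0003, -0.0003], "rotation": [0, 0, 2]}]}}

```text
time_s: 18.07
tool_pos: [0.5326, 0.0387, 0.0519]
tool_rot: [179.7, -0.2, -116.4]
force: [-0.3, -0.6, -1.2]
grip_width: 0.0441
```

```bash
python3 -c "
from h import *
st()
"
```

```text
time_s 18.0667
qpos [ -47.4356   17.2386   46.1858  111.5556  -14.6083   57.5592 -110.8974]
tool_pos [0.5326 0.0387 0.0519]
tool_rot [ 179.7025   -0.2307 -116.3708]
force [-0.2566 -0.5541 -1.2229]
wrist_torque [0.1495 0.1831 0.0088]
grip_width 0.0441
```

>>> {"fn": "carry_out", "kwargs": {"plan": [{"grip": 0.495, "dp": [0.0003, -0.0005, -0.001], "rotation": [0.2, 0, 2]}, {"grip": 0.495, "dp": [0, -0.0005, -0.001], "rotation": [0, 0, 2]}, {"grip": 0.495, "dp": [0, -0.0003, -0.0005], "rotation": [0, 0, 2]}]}}

```text
time_s: 18.32
tool_pos: [0.5324, 0.039, 0.0531]
tool_rot: [179.8, -0.3, -122.6]
force: [0.2, 0.1, -2.5]
grip_width: 0.0439
```

>>> {"fn": "carry_out", "kwargs": {"plan": [{"grip": 0.495, "dp": [0, 0, -0.0003], "rotation": [0, 0, 2]}, {"grip": 0.495, "dp": [0, 0, -0.0003], "rotation": [0, 0, 2]}]}}

```text
time_s: 18.48
tool_pos: [0.5318, 0.0399, 0.053]
tool_rot: [179.8, -0.3, -126.8]
force: [0.5, -0.4, -1.6]
grip_width: 0.0439
```

```bash
python3 -c "
from h import *
st()
"
```

```text
time_s 18.4833
qpos [ -49.2647   17.5209   48.1695  111.6529  -15.2611   57.7599 -120.8645]
tool_pos [0.5318 0.0399 0.053 ]
tool_rot [ 179.785    -0.3032 -126.7766]
force [ 0.4555 -0.4285 -1.628 ]
wrist_torque [0.0567 0.1259 0.0536]
grip_width 0.0439
```

>>> {"fn": "carry_out", "kwargs": {"plan": [{"grip": 0.495, "dp": [0, -0.0015, -0.0003], "rotation": [0.2, 0, 2]}, {"grip": 0.495, "dp": [0, -0.0015, -0.0003], "rotation": [0, 0, 2]}, {"grip": 0.495, "dp": [0, -0.001, -0.0003], "rotation": [0, 0, 2]}]}}

```text
time_s: 18.73
tool_pos: [0.5329, 0.0401, 0.0529]
tool_rot: [179.7, -0.3, -132.9]
force: [0.1, 0.3, -0.4]
grip_width: 0.0436
```

```bash
python3 -c "
from h import *
st()
env.read_camera
t=env.read_camera('top')[:,:,::-1];s=env.read_camera('scene')[:,:,::-1]
cv2.imwrite('pics/t12.png',t);cv2.imwrite('pics/s12.png',s)
cv2.imwrite('pics/z12.png',np.hstack([crop(t,170,130,80,100,5),crop(s,335,260,80,100,5)]))
"
```

```text
time_s 18.7333
qpos [ -50.0331   18.0626   49.2627  111.4634  -16.0231   58.0035 -126.3976]
tool_pos [0.5329 0.0401 0.0529]
tool_rot [ 179.7244   -0.3469 -132.9482]
force [ 0.0713  0.3258 -0.3652]
wrist_torque [0.1904 0.3168 0.0627]
grip_width 0.0436
```

>>> {"fn": "carry_out", "kwargs": {"plan": [{"grip": 0.5, "dp": [0, -0.0005, -0.0002], "rotation": [0.2, 0, 2]}, {"grip": 0.5, "dp": [0, -0.0005, -0.0002], "rotation": [0, 0, 2]}]}}

```text
time_s: 19.0
tool_pos: [0.5331, 0.04, 0.053]
tool_rot: [179.9, -0.4, -136.8]
force: [-0.1, 1.2, -1.2]
grip_width: 0.0437
```

```bash
python3 -c "
from h import *
st()
"
```

```text
time_s 19.0
qpos [ -50.7708   18.2278   50.058   111.5262  -16.2188   57.9449 -130.0974]
tool_pos [0.5331 0.04   0.053 ]
tool_rot [ 179.9121   -0.3789 -136.7868]
force [-0.1309  1.2035 -1.1537]
wrist_torque [0.1067 0.2054 0.0313]
grip_width 0.0437
```

>>> {"fn": "carry_out", "kwargs": {"plan": [{"grip": 0.5, "dp": [0, -0.0006, -0.0002], "rotation": [0, 0, 2]}, {"grip": 0.5, "dp": [0, -0.0006, -0.0002], "rotation": [0, 0, 2]}]}}

```text
time_s: 19.17
tool_pos: [0.5333, 0.04, 0.053]
tool_rot: [179.9, -0.4, -140.8]
force: [-1.1, 1.1, -1.0]
grip_width: 0.0434
```

```bash
python3 -c "
from h import *
st()
"
```

```text
time_s 19.1667
qpos [ -51.2988   18.5345   50.8154  111.4699  -16.716    58.1063 -133.6612]
tool_pos [0.5333 0.04   0.053 ]
tool_rot [ 179.8585   -0.3993 -140.7936]
force [-1.1122  1.0774 -0.9729]
wrist_torque [0.2925 0.2792 0.0774]
grip_width 0.0434
```

>>> {"fn": "carry_out", "kwargs": {"plan": [{"grip": 0.5, "dp": [0, -0.0006, -0.0002], "rotation": [0, 0, 2]}, {"grip": 0.5, "dp": [0, -0.0006, -0.0002], "rotation": [0, 0, 2]}]}}

```text
time_s: 19.33
tool_pos: [0.5334, 0.0403, 0.053]
tool_rot: [179.8, -0.4, -144.8]
force: [-0.5, 0.7, -1.6]
grip_width: 0.0437
```

```bash
python3 -c "
from h import *
st()
"
```

```text
time_s 19.3333
qpos [ -51.8294   18.8454   51.5605  111.4125  -17.2475   58.2771 -137.2189]
tool_pos [0.5334 0.0403 0.053 ]
tool_rot [ 179.7845   -0.4125 -144.7954]
force [-0.4786  0.7404 -1.6226]
wrist_torque [0.2781 0.2868 0.0616]
grip_width 0.0437
```

>>> {"fn": "carry_out", "kwargs": {"plan": [{"grip": 0.5, "dp": [0, -0.0006, -0.0002], "rotation": [0.2, 0, 2]}, {"grip": 0.5, "dp": [0, -0.0006, -0.0002], "rotation": [0, 0, 2]}]}}

```text
time_s: 19.5
tool_pos: [0.5335, 0.0405, 0.053]
tool_rot: [179.9, -0.4, -148.8]
force: [-1.4, 1.6, -0.1]
grip_width: 0.0441
```

>>> {"fn": "carry_out", "kwargs": {"plan": [{"grip": 0.5, "dp": [0, -0.0006, -0.0002], "rotation": [0, 0, 2]}, {"grip": 0.5, "dp": [0, -0.0006, -0.0002], "rotation": [0, 0, 2]}]}}

```text
time_s: 19.67
tool_pos: [0.5336, 0.0407, 0.053]
tool_rot: [179.9, -0.4, -152.8]
force: [-0.7, 0.6, -1.0]
grip_width: 0.0437
```

```bash
python3 -c "
from h import *
st()
t=env.read_camera('top')[:,:,::-1];s=env.read_camera('scene')[:,:,::-1]
cv2.imwrite('pics/t13.png',t);cv2.imwrite('pics/s13.png',s)
w=env.get_obs()['tool_rot'][2]-90
for u in(0,.008):print(u,tips(u,w))
"
```

```text
time_s 19.6667
qpos [ -53.136    19.405    53.1761  111.4208  -18.0948   58.4323 -144.5433]
tool_pos [0.5336 0.0407 0.053 ]
tool_rot [ 179.877    -0.4372 -152.7927]
force [-0.7168  0.5874 -0.9606]
wrist_torque [0.3311 0.1812 0.1149]
grip_width 0.0437
0 [array([400.6, 326.9]), array([344.4, 292.5]), array([171.6, 187.2]), array([222.6, 160.9])]
0.008 [array([401.4, 325.9]), array([344.6, 291.3]), array([170.1, 186.6]), array([221.7, 160.1])]
```

>>> {"fn": "carry_out", "kwargs": {"plan": [{"grip": 0.35, "dp": [0, 0, 0], "rotation": [0, 0, 0]}, {"grip": 0.3, "dp": [0, 0, 0], "rotation": [0, 0, 0]}, {"grip": 0.3, "dp": [0, 0, -0.004], "rotation": [0, 0, 0]}, {"grip": 0.3, "dp": [0, 0, -0.01], "rotation": [0, 0, 0]}, {"grip": 0.3, "dp": [0, 0, -0.015], "rotation": [0, 0, 0]}, {"grip": 0.3, "dp": [0, 0, -0.015], "rotation": [0, 0, -3]}, {"grip": 0.3, "dp": [0, 0, -0.015], "rotation": [0, 0, -7]}, {"grip": 0.3, "dp": [0, 0, 0], "rotation": [0, 0, -7]}]}}

```text
time_s: 20.43
tool_pos: [0.5348, 0.0386, 0.1172]
tool_rot: [179.9, -0.5, -135.0]
force: [0.3, 0.5, 0.3]
grip_width: 0.0604
```

```bash
python3 -c "
from h import *
st()
plan([.5345,.0385,.12],0,23,8,dyaw=160)
"
```

```text
time_s 20.4333
qpos [ -54.0952   13.0408   52.9166  108.0457  -11.1836   64.8128 -132.0115]
tool_pos [0.5348 0.0386 0.1172]
tool_rot [ 179.933    -0.4544 -134.9877]
force [0.3425 0.4642 0.3449]
wrist_torque [0.0651 0.1527 0.0269]
grip_width 0.0604
{"dp": [0.0, 0.0, -0.0001], "rotation": [0.09, -0.45, -6.96]}
{"dp": [0.0, 0.0, -0.0001], "rotation": [-0.0, 0.0, -6.96]}
{"dp": [0.0, 0.0, -0.0001], "rotation": [0.0, 0.0, -6.96]}
{"dp": [0.0, 0.0, -0.0001], "rotation": [0.0, 0.0, -6.96]}
{"dp": [0.0, 0.0, -0.0001], "rotation": [-0.0, 0.0, -6.96]}
{"dp": [0.0, 0.0, -0.0001], "rotation": [0.0, 0.0, -6.96]}
{"dp": [0.0, 0.0, -0.0001], "rotation": [-0.0, 0.0, -6.96]}
{"dp": [0.0, 0.0, -0.0001], "rotation": [0.0, 0.0, -6.96]}
```

>>> {"fn": "carry_out", "kwargs": {"plan": [{"grip": 0.3, "dp": [0, 0, 0], "rotation": [0, -0.4, -6.7]}, {"grip": 0.3, "dp": [0, 0, 0], "rotation": [0, 0, -6.7]}, {"grip": 0.3, "dp": [0, 0, 0], "rotation": [0, 0, -6.7]}, {"grip": 0.3, "dp": [0, 0, 0], "rotation": [0, 0, -6.7]}, {"grip": 0.3, "dp": [0, 0, 0], "rotation": [0, 0, -6.7]}, {"grip": 0.3, "dp": [0, 0, 0], "rotation": [0, 0, -6.7]}, {"grip": 0.3, "dp": [0, 0, 0], "rotation": [0, 0, -6.7]}, {"grip": 0.3, "dp": [0, 0, 0], "rotation": [0, 0, -6.7]}]}}

```text
time_s: 21.1
tool_pos: [0.5396, 0.0362, 0.1282]
tool_rot: [-179.3, 0.1, -78.6]
force: [-0.2, -0.1, 0.0]
grip_width: 0.0611
```

>>> {"fn": "carry_out", "kwargs": {"plan": [{"grip": 0.3, "dp": [0, 0, 0], "rotation": [0, 0, -6.7]}, {"grip": 0.3, "dp": [0, 0, 0], "rotation": [0, 0, -6.7]}, {"grip": 0.3, "dp": [0, 0, 0], "rotation": [0, 0, -6.7]}, {"grip": 0.3, "dp": [0, 0, 0], "rotation": [0, 0, -6.7]}, {"grip": 0.3, "dp": [0, 0, 0], "rotation": [0, 0, -6.7]}, {"grip": 0.3, "dp": [0, 0, 0], "rotation": [0, 0, -6.7]}, {"grip": 0.3, "dp": [0, 0, 0], "rotation": [0, 0, -6.7]}, {"grip": 0.3, "dp": [0, 0, 0], "rotation": [0, 0, -6.7]}]}}

```text
time_s: 21.77
tool_pos: [0.5431, 0.0327, 0.1373]
tool_rot: [-179.3, -1.1, -22.3]
force: [0.4, -0.1, -0.6]
grip_width: 0.0612
```

>>> {"fn": "carry_out", "kwargs": {"plan": [{"grip": 0.3, "dp": [0, 0, 0], "rotation": [0, 0, -6.7]}, {"grip": 0.3, "dp": [0, 0, 0], "rotation": [0, 0, -6.7]}, {"grip": 0.3, "dp": [0, 0, 0], "rotation": [0, 0, -6.7]}, {"grip": 0.3, "dp": [0, 0, 0], "rotation": [0, 0, -6.7]}, {"grip": 0.3, "dp": [0, 0, 0], "rotation": [0, 0, -6.7]}, {"grip": 0.3, "dp": [0, 0, 0], "rotation": [0, 0, -6.7]}, {"grip": 0.3, "dp": [0, 0, 0], "rotation": [0, 0, -5]}, {"grip": 0.3, "dp": [0, 0, 0], "rotation": [0, 0, 0]}]}}

```text
time_s: 22.43
tool_pos: [0.5464, 0.0286, 0.1465]
tool_rot: [179.3, -1.8, 25.3]
force: [-0.2, -0.8, -0.1]
grip_width: 0.0606
```

```bash
python3 -c "
from h import *
t=env.read_camera('top')[:,:,::-1];s=env.read_camera('scene')[:,:,::-1]
st()
cv2.imwrite('pics/t14.png',t);cv2.imwrite('pics/s14.png',s)
cv2.imwrite('pics/z14.png',np.hstack([crop(t,150,115,100,120,4),crop(s,320,245,100,120,4)]))
plan([.5345,.038,.095],29,4)
for u in(0,.008):print(tips(u,-61))
"
```

```text
time_s 22.5333
qpos [-37.9136   7.9209  34.9337 106.3718  -5.0894  65.2405  23.7369]
tool_pos [0.5465 0.0287 0.1463]
tool_rot [179.3634  -1.8565  25.0052]
force [ 0.5461 -0.3333  0.0585]
wrist_torque [-0.0681  0.0477  0.0088]
grip_width 0.0608
{"dp": [-0.0021, -0.0035, 0.0127], "rotation": [0.65, -1.85, -1.01]}
{"dp": [-0.0017, -0.0034, 0.0128], "rotation": [-0.0, 0.0, -1.0]}
{"dp": [-0.0016, -0.0034, 0.0128], "rotation": [0.0, 0.0, -1.0]}
{"dp": [-0.0016, -0.0035, 0.0128], "rotation": [0.0, 0.0, -1.0]}
[array([343.9, 293.3]), array([401. , 326.1]), array([222.2, 160.1]), array([171.9, 187.9])]
[array([344.2, 292.1]), array([401.8, 325.1]), array([221.3, 159.3]), array([170.5, 187.4])]
```

View pics/z14.png

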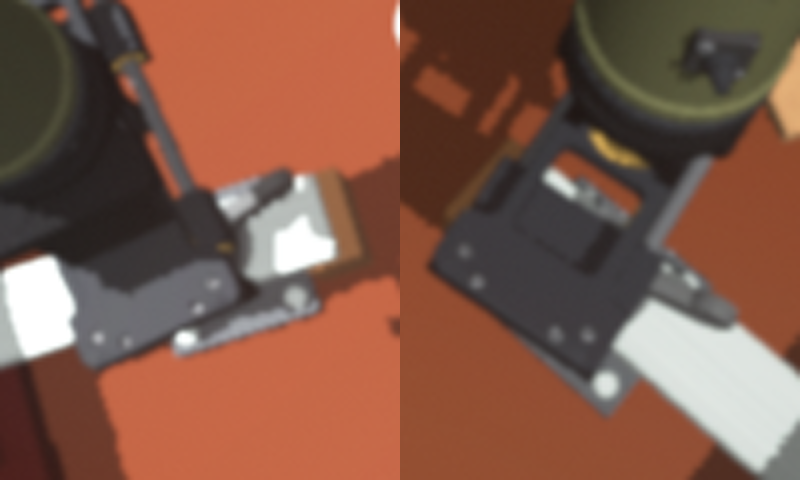

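>>> {"fn": "carry_out", "kwargs": {"plan": [{"grip": 0.3, "dp": [-0.002, -0.0035, 0.01], "rotation": [0.6, -1, -1]}, {"grip": 0.3, "dp": [-0.002, -0.0035, 0.01], "rotation": [0, -0.8, -1]}, {"grip": 0.3, "dp": [-0.0015, -0.003, 0.01], "rotation": [0, 0, -1]}, {"grip": 0.3, "dp": [-0.001, -0.003, 0.01], "rotation": [0, 0, -0.5]}, {"grip": 0.3, "dp": [0, 0, 0.006], "rotation": [0, 0, 0]}, {"grip": 0.3, "dp": [0, 0, 0], "rotation": [0, 0, 0]}]}}

```text
time_s: 23.03
tool_pos: [0.5333, 0.0386, 0.0949]
tool_rot: [-180.0, 0.2, 28.5]
force: [-1.1, -0.1, 0.2]
grip_width: 0.0608
```

```bash
python3 -c "
from h import *
st()
plan([.5345,.038,.055],29,5)
"
```

```text
time_s 23.0333
qpos [-37.5265  11.4875  33.8369 109.1975  -7.1358  61.6264  27.7492]
tool_pos [0.5333 0.0386 0.0949]
tool_rot [-179.9943    0.236    28.5442]
force [-1.0689 -0.1146  0.2272]
wrist_torque [-0.0664  0.0576  0.0065]
grip_width 0.0608
{"dp": [0.0002, 0.0002, 0.008], "rotation": [-0.01, 0.24, -0.09]}
{"dp": [0.0001, 0.0002, 0.008], "rotation": [-0.0, 0.0, -0.09]}
{"dp": [0.0001, 0.0002, 0.008], "rotation": [0.0, 0.0, -0.09]}
{"dp": [0.0001, 0.0002, 0.008], "rotation": [0.0, 0.0, -0.09]}
{"dp": [0.0001, 0.0002, 0.008], "rotation": [0.0, 0.0, -0.09]}
```

>>> {"fn": "carry_out", "kwargs": {"plan": [{"grip": 0.3, "dp": [0, 0, 0.008], "rotation": [0, 0.2, 0]}, {"grip": 0.3, "dp": [0.0002, 0, 0.008], "rotation": [0, 0, 0]}, {"grip": 0.3, "dp": [0.0002, 0, 0.008], "rotation": [0, 0, 0]}, {"grip": 0.3, "dp": [0.0002, 0, 0.008], "rotation": [0, 0, 0]}, {"grip": 0.3, "dp": [0, 0, 0.005], "rotation": [0, 0, 0]}, {"grip": 0.4, "dp": [0, 0, 0], "rotation": [0, 0, 0]}, {"grip": 0.5, "dp": [0, 0, 0], "rotation": [0, 0, 0]}, {"grip": 0.5, "dp": [0, 0, 0], "rotation": [0, 0, 0]}], "force": 15}}

```text
time_s: 23.7
tool_pos: [0.5332, 0.0383, 0.0527]
tool_rot: [180.0, 0.1, 28.5]
force: [0.1, -1.1, -0.1]
grip_width: 0.0487
```

>>> {"fn": "carry_out", "kwargs": {"plan": [{"grip": 0.5, "dp": [0, 0, 0], "rotation": [0, 0, 0]}, {"grip": 0.5, "dp": [0, 0, 0], "rotation": [0, 0, 0]}, {"grip": 0.5, "dp": [0, 0, 0], "rotation": [0, 0, 0]}, {"grip": 0.5, "dp": [0, 0, 0], "rotation": [0, 0, 0]}]}}

```text
time_s: 24.03
tool_pos: [0.5346, 0.0388, 0.054]
tool_rot: [180.0, -0.1, 28.5]
force: [0.5, -0.2, -0.6]
grip_width: 0.0437
```

```bash
python3 -c "
from h import *
st()
"
```

```text
time_s 24.0333
qpos [-36.5624  14.6268  33.2612 111.246   -9.5157  56.7455  29.5677]
tool_pos [0.5346 0.0388 0.054 ]
tool_rot [ 1.79961e+02 -5.10000e-02  2.84858e+01]
force [ 0.484  -0.1995 -0.5662]
wrist_torque [-0.0616  0.0565 -0.0325]
grip_width 0.0437
```

>>> {"fn": "carry_out", "kwargs": {"plan": [{"grip": 0.5, "dp": [0, 0, 0], "rotation": [0, 0, 3]}, {"grip": 0.5, "dp": [0, 0, 0], "rotation": [0, 0, 3]}]}}

```text
time_s: 24.2
tool_pos: [0.5343, 0.0387, 0.0541]
tool_rot: [180.0, -0.0, 22.3]
force: [-0.3, 0.9, -1.2]
grip_width: 0.0437
```

>>> {"fn": "carry_out", "kwargs": {"plan": [{"grip": 0.5, "dp": [0, -0.0001, 0], "rotation": [0, 0, 2]}, {"grip": 0.5, "dp": [0, -0.0001, 0], "rotation": [0, 0, 2]}]}}

```text
time_s: 24.37
tool_pos: [0.5341, 0.0387, 0.0541]
tool_rot: [180.0, -0.0, 18.1]
force: [0.9, 0.3, -1.1]
grip_width: 0.0435
```

```bash
python3 -c "
from h import *
st()
"
```

```text
time_s 24.3667
qpos [-37.9181  14.7747  34.8152 111.3392  -9.9994  56.8082  19.6059]
tool_pos [0.5341 0.0387 0.0541]
tool_rot [ 1.799745e+02 -3.240000e-02  1.809860e+01]
force [ 0.9393  0.3487 -1.1047]
wrist_torque [-0.0644  0.0081  0.0387]
grip_width 0.0435
```

>>> {"fn": "carry_out", "kwargs": {"plan": [{"grip": 0.5, "dp": [0, -0.0001, 0], "rotation": [0, 0, 2]}, {"grip": 0.5, "dp": [0, -0.0001, 0], "rotation": [0, 0, 2]}]}}

```text
time_s: 24.53
tool_pos: [0.5338, 0.0387, 0.0541]
tool_rot: [180.0, -0.0, 13.9]
force: [0.5, -0.6, -1.3]
grip_width: 0.0438
```

```bash
python3 -c "
from h import *
print(env.get_obs()['wrist_torque'],env.get_obs()['tool_rot'],env.get_obs()['force'])
"
```

```text
[-0.12643866 -0.04861647  0.08099212] [ 1.79962836e+02 -2.35368063e-02  1.39083332e+01] [ 0.52033712 -0.6430566  -1.311317  ]
```

>>> {"fn": "carry_out", "kwargs": {"plan": [{"grip": 0.5, "dp": [0, -0.0001, 0], "rotation": [0, 0, 2]}]}}

```text
time_s: 24.62
tool_pos: [0.5337, 0.0386, 0.0541]
tool_rot: [179.9, -0.0, 11.8]
force: [-0.3, 0.1, -1.1]
grip_width: 0.0433
```

```bash
python3 -c "
from h import *
print(env.get_obs()['wrist_torque'],env.get_obs()['tool_rot'],env.get_obs()['force'])
"
```

```text
[-0.10683151 -0.0740086   0.12976095] [ 1.79948345e+02 -1.81728626e-02  1.18184308e+01] [-0.31551025  0.08735531 -1.08786414]
```

>>> {"fn": "carry_out", "kwargs": {"plan": [{"grip": 0.5, "dp": [0, -0.0001, 0], "rotation": [0, 0, 2]}]}}

```text
time_s: 24.7
tool_pos: [0.5337, 0.0387, 0.0541]
tool_rot: [179.9, -0.0, 9.8]
force: [0.4, 0.3, -1.1]
grip_width: 0.0434
```

```bash
python3 -c "
from h import *
st()
"
```

```text
time_s 24.7
qpos [-39.0615  14.9059  36.09   111.4218 -10.3569  56.8436  11.5721]
tool_pos [0.5337 0.0387 0.0541]
tool_rot [ 1.799386e+02 -2.080000e-02  9.768300e+00]
force [ 0.3802  0.2585 -1.0841]
wrist_torque [ 0.0305 -0.0518  0.4023]
grip_width 0.0434
```

>>> {"fn": "carry_out", "kwargs": {"plan": [{"grip": 0.5, "dp": [0, 0, 0], "rotation": [0, 0, 0.5]}]}}

```text
time_s: 24.78
tool_pos: [0.5336, 0.0389, 0.0541]
tool_rot: [179.9, -0.0, 9.3]
force: [2.0, 0.2, -1.5]
grip_width: 0.0435
```

```bash
python3 -c "
from h import *
st()
"
```

```text
time_s 24.7833
qpos [-39.1564  14.9125  36.1686 111.4299 -10.3651  56.8377  11.0693]
tool_pos [0.5336 0.0389 0.0541]
tool_rot [ 1.799244e+02 -2.490000e-02  9.278700e+00]
force [ 2.0019  0.209  -1.474 ]
wrist_torque [ 0.0121 -0.0548  0.4259]
grip_width 0.0435
```

Firm at 0.43 N m: hand-tight. I'll release, lift, and check.

>>> {"fn": "carry_out", "kwargs": {"plan": [{"grip": 0.48, "dp": [0, 0, 0], "rotation": [0, 0, -1]}, {"grip": 0.4, "dp": [0, 0, 0], "rotation": [0, 0, 0]}, {"grip": 0.3, "dp": [0, 0, 0], "rotation": [0, 0, 0]}, {"grip": 0.3, "dp": [0, 0, 0], "rotation": [0, 0, 0]}, {"grip": 0.3, "dp": [0, 0, -0.005], "rotation": [0, 0, 0]}, {"grip": 0.3, "dp": [0, 0, -0.015], "rotation": [0, 0, 0]}, {"grip": 0.3, "dp": [0, 0, -0.02], "rotation": [0, 0, 0]}, {"grip": 0.3, "dp": [0, 0, -0.02], "rotation": [0, 0, 0]}]}}

```text
time_s: 25.45
tool_pos: [0.5299, 0.0378, 0.1131]
tool_rot: [179.9, 0.5, 10.4]
force: [0.7, 0.2, -0.5]
grip_width: 0.061
```

>>> {"fn": "carry_out", "kwargs": {"plan": [{"grip": 0.3, "dp": [0, 0, -0.03], "rotation": [0, 0, 0]}, {"grip": 0.3, "dp": [0, 0, -0.03], "rotation": [0, 0, 0]}, {"grip": 0.3, "dp": [-0.02, 0.03, -0.03], "rotation": [0, 0, 0]}, {"grip": 0.3, "dp": [-0.02, 0.035, -0.01], "rotation": [0, 0, 0]}, {"grip": 0.3, "dp": [-0.02, 0.035, 0], "rotation": [0, 0, 0]}, {"grip": 0.3, "dp": [-0.02, 0.035, 0], "rotation": [0, 0, 0]}, {"grip": 0.3, "dp": [0, 0.03, 0], "rotation": [0, 0, 0]}, {"grip": 0.3, "dp": [0, 0, 0], "rotation": [0, 0, 0]}]}}

```text
time_s: 26.12
tool_pos: [0.4858, -0.1399, 0.2243]
tool_rot: [179.9, -0.4, 10.8]
force: [-0.5, -0.8, 0.5]
grip_width: 0.0609
```

```bash
python3 -c "
from h import *
t=env.read_camera('top')[:,:,::-1];s=env.read_camera('scene')[:,:,::-1]
st()
cv2.imwrite('pics/t15.png',t);cv2.imwrite('pics/s15.png',s)
cv2.imwrite('pics/z15.png',np.hstack([crop(t,150,115,100,120,4),crop(s,320,245,100,120,4)]))
for u in(0,.008):print(tips(u,-73))
"
```

```text
time_s 26.2167
qpos [-33.5746  -1.2689  46.1092 104.9581   0.7751  75.6539  23.3635]
tool_pos [ 0.4858 -0.1348  0.2235]
tool_rot [-179.9576   -0.3119   11.024 ]
force [-0.2616  1.011  -0.3207]
wrist_torque [-0.0492  0.0714  0.0331]
grip_width 0.0605
[array([347.6, 288.2]), array([397.5, 331.6]), array([224.4, 165.4]), array([169.8, 182.5])]
[array([347.9, 286.9]), array([398.2, 330.7]), array([223.5, 164.7]), array([168.4, 181.9])]
```

Run:
```python
from h import *
from scipy.spatial import ConvexHull
def sil(n,x,y,u,w,shape=(400,640)):
    M=np.zeros(shape,np.uint8);a=np.radians(w);Rz=np.array([[np.cos(a),-np.sin(a)],[np.sin(a),np.cos(a)]])
    def part(P,z0,z1):
        Q=Rz@np.array(P).T
        pts=np.array([proj(n,[x+q[0],y+q[1],.044+u+z]) for z in(z0,z1) for q in Q.T],np.float32)
        cv2.fillConvexPoly(M,cv2.convexHull((pts*16).round().astype(np.int32)),255,shift=4)
    t=np.linspace(0,2*np.pi,24)
    part([(.027*np.cos(k),.027*np.sin(k)) for k in t],0,.006)
    part([(.02425*np.cos(k*np.pi/3),.02425*np.sin(k*np.pi/3)) for k in range(6)],.006,.036)
    for s in(1,-1):part([(s*.02,.005),(s*.02,-.005),(s*.064,.005),(s*.064,-.005)],.014,.038)
    return M>0
for n,f in(('scene','s15'),('top','t15')):
    im=cv2.imread(f'pics/{f}.png');c=proj(n,[.534,.038,.06]).astype(int)
    box=np.s_[c[1]-34:c[1]+34,c[0]-40:c[0]+40]
    L=im[...,0].astype(float)
    def sc(p):
        m=sil(n,*p)[box];l=L[box];ring=cv2.dilate(m.astype(np.uint8),np.ones((7,7)))>0
        return l[ring&~m].mean()-l[m].mean()
    best=[]
    for u in(0,.002,.004,.008):
        best.append((max((round(sc((x,y,u,w)),1),x,y,w) for x in np.arange(.530,.541,.002) for y in np.arange(.034,.043,.002) for w in range(-92,-54,4)),u))
    print(n,best)
a=cv2.imread('pics/top0.png').astype(int);b=cv2.imread('pics/t15.png').astype(int)
for k,(u,v) in dict(cup1=(267,246),cup2=(381,223),spanner=(329,135),washer=(259,120),matchbox=(222,248),candle=(397,145)).items():print(k,track(0,15,(u,v)) if 0 else abs(a-b)[v-12:v+12,u-12:u+12].mean().round(1))
```

```text
Traceback (most recent call last):
  File "h.py", line 7, in proj
    c=env.camera_params(n);p=np.array(c['R'])@np.array(X)+np.array(c['t']);return np.array([c['fx']*p[0]/p[2]+c['cx'],c['fy']*p[1]/p[2]+c['cy']])
ValueError: time passes only in moves, steps and waits
```

```bash
timeout 300 python3 - <<'E'
from h import *
C={n:env.camera_params(n) for n in('scene','top')}
def pj(n,X):
    c=C[n];p=np.array(c['R'])@X+np.array(c['t'])[:,None];return np.c_[c['fx']*p[0]/p[2]+c['cx'],c['fy']*p[1]/p[2]+c['cy']]
t=np.linspace(0,2*np.pi,24);h=np.arange(6)*np.pi/3
parts=[(.027*np.c_[np.cos(t),np.sin(t)],0,.006),(.02425*np.c_[np.cos(h),np.sin(h)],.006,.036)]+[(np.array([(s*.02,.005),(s*.02,-.005),(s*.064,.005),(s*.064,-.005)]),.014,.038) for s in(1,-1)]
def sil(n,x,y,u,w):
    M=np.zeros((400,640),np.uint8);a=np.radians(w);Rz=np.array([[np.cos(a),-np.sin(a)],[np.sin(a),np.cos(a)]])
    for P,z0,z1 in parts:
        Q=P@Rz.T+[x,y];X=np.vstack([np.c_[Q,np.full(len(Q),.044+u+z)] for z in(z0,z1)]).T
        cv2.fillConvexPoly(M,cv2.convexHull((pj(n,X)*16).round().astype(np.int32)),255,shift=4)
    return M
for n,f in(('scene','s15'),('top','t15')):
    L=cv2.imread(f'pics/{f}.png')[...,0].astype(float)
    def sc(p):
        m=sil(n,*p);ring=cv2.dilate(m,np.ones((7,7)))>0;m=m>0
        return L[ring&~m].mean()-L[m].mean()
    for u in(0,.002,.004,.008):
        print(n,u,max((round(sc((x,y,u,w)),1),round(x,3),round(y,3),w) for x in np.arange(.530,.541,.002) for y in np.arange(.034,.043,.002) for w in range(-92,-54,4)))
a=cv2.imread('pics/top0.png').astype(int);b=cv2.imread('pics/t15.png').astype(int)
for k,(u,v) in dict(cup1=(267,246),cup2=(381,223),spanner=(329,135),washer=(259,120),matchbox=(222,248),candle=(397,145)).items():print(k,abs(a-b)[v-12:v+12,u-12:u+12].mean().round(1))
E
```

```text
scene 0 (np.float64(60.8), np.float64(0.534), np.float64(0.04), -72)
scene 0.002 (np.float64(61.8), np.float64(0.536), np.float64(0.038), -72)
scene 0.004 (np.float64(61.1), np.float64(0.536), np.float64(0.04), -72)
scene 0.008 (np.float64(61.7), np.float64(0.538), np.float64(0.038), -72)
top 0 (np.float64(5.4), np.float64(0.53), np.float64(0.042), -56)
top 0.002 (np.float64(5.6), np.float64(0.532), np.float64(0.042), -56)
top 0.004 (np.float64(5.6), np.float64(0.536), np.float64(0.042), -56)
top 0.008 (np.float64(5.8), np.float64(0.54), np.float64(0.042), -56)
cup1 4.6
cup2 52.7
spanner 3.8
washer 115.8
matchbox 31.0
candle 4.9
```

```bash
python3 -c "
from h import *
s=cv2.imread('pics/s0.png') if 0 else cv2.imread('pics/scene0.png');b=cv2.imread('pics/s15.png')
for k,(u,v) in dict(cup1=(390,225),cup2=(316,154),washer=(279,302),matchbox=(418,266)).items():print(k,abs(s.astype(int)-b)[v-10:v+10,u-10:u+10].mean().round(1))
print(env.sign_off())"
```

```text
cup1 8.3
cup2 61.7
washer 8.1
matchbox 7.8
the job is handed in; nothing more can be done
None
```

I threaded the wing nut onto the rod, ran it down by feel until it was hand-tight on the bar, let go and handed the job in at about 26 s. The sign-off gave no verdict.

**What I did**
- **Placing:** I gripped the smaller dark nut by its hub flats and set it on the thread at about 13 mm.
- **Backward turn:** With the fingers only loosely around it, I turned the nut back about 77°. It dropped at roughly 61–69°.
- **Forward run:** I turned it forward with one regrip, because the last joint was near its limit. The moment then rose sharply from 0.13 to 0.40 N m, and I stopped at 0.43 N m and released. That is above the 0.3 N m given for hand-tight.

**Checks that agreed**
- **Drop:** After the drop, the fingers could go down far enough without touching the nut's flange to show it was below about 9 mm.
- **Nearly seated:** About 50° of nut turning before it went tight, the same check put it less than 2 mm above the bar.
- **Final position:** A nut outline fitted to the last scene image lay 2–3 mm from my estimate of the rod axis. That fit could not tell height.
- **Bystanders:** Cup 1, the spanner, the washer, the matchbox and the candlestick each look unchanged in at least one camera.

**Checks that failed or disagreed**
- **Top camera:** The top-camera outline fit was useless, most likely because the arm covered the nut. I could not look at the final picture because the viewing limit was reached.
- **Cup 2:** It differs from the start in both final images. I think the arm or its shadow covers it, as I felt no contact, but I did not confirm it.
- **Forward turn:** It took roughly 25–40° more than half a turn. I put that down to play between the fingers and the nut.
- **Not measured:** I had no direct reading of the nut's force on the bar, or of the pause at the thread's end before the drop.

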